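# Clamp glass colour bars in a jaw fixture with a T-handle hex key

## Robot

A 6-joint arm with a two-finger parallel gripper is mounted at the origin on a cart in front of the work surface, level with it; the furniture and walls round the work are solid. World frame = base frame: x ahead of the robot, y to its left, z up, the work surface at z = 0. Lengths are in m, angles in rad, forces in N, time in s.
With the tool pointing down it reaches from about 0.375 to 0.9 m from the base axis. Payload 3.1 kg.
Tool frame: the origin (TCP) lies at the centre of the arm's flange, where the gripper is bolted on; the fingertips stand 173 mm ahead of it and the grasp point (between the pads) lies 155 mm ahead of it; z points along the fingers, x is the direction in which the jaws open and shut, and the axes are right-handed (so a half turn about z gives the same grasp; the last joint's range is limited). The gripper opens to 85 mm and grips with 20 to 120 N. Pads are 22 mm wide; open, the fingers measure 114 mm over their backs; the gripper's body (76 mm by 85 mm) begins 54 mm behind the grasp point. The pads swing forward as they close: fully open they stand 13 mm farther back than shut.
Start: joints at [1.097, 0.527, 1.433, -0, 1.181, -0.178], TCP at [0.182, 0.598, 0.405] pointing down, gripper open.
Joint ranges: [-3.08, 3.08], [-0.75, 2.2], [0.22, 2.44], [-1.43, 4.57], [0, 2.65], [-2.85, 2.85]. Speed limits (rad/s): [2.79, 2.79, 3.14, 3.14, 3.14, 3.14].

## Interface

Orientations are given as a unit quaternion [x, y, z, w].
In Python, from station import manip gives the robot as it stands.
- The arm moves only by the shell command python3 -m jog 'ROWS' [OPENING] [FORCE]. ROWS is JSON, a list that holds one entry, the list of rows, each a list of 4 numbers: the shift along the world's x, y, z in mm, then the turn about the world's z in degrees. A call has exactly 8 rows; each row shifts and turns the commanded pose from where the row before left it; what a row does not reach is not made up. A row lasts 1/8 s, in which the tool goes at most 62.5 mm and 10.7 degrees, less where a joint would pass 70% of its speed; a pose out of reach is approached as far as the arm can. A call is refused whole if a number of a shift passes 62.5 or a number of a turn 10.7, either way. A call with a gripper value outside its range is refused whole. OPENING is the opening in per cent of the stroke, from 0 (shut) to 100 (fully open), set as the call begins (- or left out, the last holds). The fingers move at their own pace and stop on an object; FORCE is the grip in N (left out, the last holds). Time passes only in rows, so rows that do not move let the fingers close, or fill a call up. It gives the time, the measured TCP pose, the force and the opening at its end, in the units of the state.
- manip.sense(): the state, without advancing time (a new reading comes with each control period).
- manip.snapshot(name): name is "side" or "top" or "wrist"; returns the picture (400x640x3 uint8, red, green, blue); there is no depth.
- manip.camera_info(name): a dict with "fx", "fy", "cx", "cy" (pixels), "R" (3x3) and "t" (3): a world point X has camera coordinates R X + t. Camera axes: x right, y down, z forward; pixel columns grow to the right and rows downward; lengths in m; the calibration is good to about 2 mm. A picture is of the moment at which its call begins: read the wrist's pose just before it. camera_info takes no time and is no camera call; for the wrist camera it gives the pose at the moment of the call.
- manip.sign_off(): hands the job in, once; it reports no verdict.
The state is a dict: "t": time; "q": joint angles; "qd": joint speeds; "tau": joint torques, N m; "tcp_pos": TCP position; "tool_rot": TCP orientation; "force": force on the tool from outside, world axes, zero at the start; "ft_torque": the same for the moment, N m; "finger_gap": opening from 0.0 (shut) to 1.0 (fully open).
Only numpy, scipy, OpenCV 4.12 (cv2) and the standard library are available. Lean on these libraries where they do the work, as an engineer would, in place of code of your own. Each camera call takes 0.05 s, during which the arm holds its last target. There are 200 camera calls.

## Task

Open the clamping fixture: take the orange T-handle hex key from its rack, slacken both clamp screws fully (anticlockwise, in either order), and hang the key back to free the gripper. Lay every purple glass bar gently into the fixture, one to a cradle, gripping the glass with no more than 40 N. Then take the key again, tighten both screws to their stops (clockwise), and hang it back; each time push the key fully home in the socket before you turn it, and leave the tumbler, matchbox and wax block alone.

Things in the scene. Friction and masses are not known exactly. Their poses are not given: they have to be found in the camera images.
- bar_1_center (a point): centre of glass colour bar 1: purple, solid, eight-sided rod 100 mm long, 25 mm across flats, 0.12 kg, its length along the y axis; it lies in a bay of the mat (centre 16.5 mm above the table). May be absent.
- bar_2_center (a point): centre of glass colour bar 2: purple, solid, eight-sided rod 100 mm long, 25 mm across flats, 0.12 kg, its length along the y axis; it lies in a bay of the mat (centre 16.5 mm above the table). May be absent.
- bar_3_center (a point): centre of glass colour bar 3: purple, solid, eight-sided rod 100 mm long, 25 mm across flats, 0.12 kg, its length along the y axis; it lies in a bay of the mat (centre 16.5 mm above the table). May be absent.
- fixture: fixed clamping fixture: aluminium base 210 (x) x 190 (y) x 10 mm, origin at the centre of its underside, z up. Along +x: dark stop fence (face at x = -86 mm, 48 mm high), two white slotted combs (at x = -66 and +2, 14 mm thick), split blue jaw with rubber face (at x = +26 slack, +16 tight; 51 mm high), two clamp screws (x = +75, y = +55 left, -55 right; tops 48 mm high)
- lane_1 (a point): centre of a bar lying in cradle 1 (42.5 mm above the table), with 4 mm of room to the fence and 8 mm to the open jaw; the bar lies along this point's x axis. Cradles lie side by side at y = -56, 0, +56 mm: slots 30 mm wide, 15 mm deep, floor 30 mm above the table, in both combs; between the combs is a gap 54 mm long for fingers, down to the base plate
- lane_2 (a point): centre of a bar lying in cradle 2 (42.5 mm above the table), with 4 mm of room to the fence and 8 mm to the open jaw; the bar lies along this point's x axis. Cradles lie side by side at y = -56, 0, +56 mm: slots 30 mm wide, 15 mm deep, floor 30 mm above the table, in both combs; between the combs is a gap 54 mm long for fingers, down to the base plate
- lane_3 (a point): centre of a bar lying in cradle 3 (42.5 mm above the table), with 4 mm of room to the fence and 8 mm to the open jaw; the bar lies along this point's x axis. Cradles lie side by side at y = -56, 0, +56 mm: slots 30 mm wide, 15 mm deep, floor 30 mm above the table, in both combs; between the combs is a gap 54 mm long for fingers, down to the base plate
- screw_left_socket (a point): floor centre of the hex socket in the head of the left clamp screw (round dark head 38 mm across, at y = +55 mm of the fixture on the side of the jaw away from the cradles). The socket is 20.6 mm across flats and 18 mm deep (mouth 18 mm above this point, top 4 mm countersunk); z points up the screw's axis, and two of the six flats are parallel to this point's x axis. The point turns with the screw.
- screw_right_socket (a point): floor centre of the hex socket in the head of the right clamp screw (round dark head 38 mm across, at y = -55 mm of the fixture on the side of the jaw away from the cradles). The socket is 20.6 mm across flats and 18 mm deep (mouth 18 mm above this point, top 4 mm countersunk); z points up the screw's axis, and two of the six flats are parallel to this point's x axis. The point turns with the screw.
- screw_left (a joint): joint of the left clamp screw: grows as it is turned clockwise seen from above; end stops at 0 rad (fully slack) and 1.5 rad (tight); starts between 1.2 and 1.45. It stays where it is left; turning it takes about 0.08 N m. It pushes its half of the jaw up to 10 mm towards the stop fence.
- screw_right (a joint): joint of the right clamp screw: grows as it is turned clockwise seen from above; end stops at 0 rad (fully slack) and 1.5 rad (tight); starts between 1.2 and 1.45. It stays where it is left; turning it takes about 0.08 N m. It pushes its half of the jaw up to 10 mm towards the stop fence.
- key_grip (a point): centre of the orange handle bar of the T-handle hex key (0.2 kg): bar 110 mm long along x, 22 mm wide (y) and 22 mm high with flat sides; the steel shank points down along -z from the bar's middle, its tip 80 mm below this point
- key_tip (a point): tip of the key: hexagon 19 mm across flats, two flats parallel to the handle bar (x axis); the last 5 mm taper to 11 mm across. Fully home in a socket the tip rests on the socket floor.
- key_rack: fixed wooden rack, origin at the centre of its underside, x along the hung key's handle. Base 120 x 50 x 8 mm; two forked uprights at x = -42 and +42 mm (10 mm thick, 74 mm clear between). The fork floors that carry the handle are 85 mm above the table, slots 28 mm wide, prongs 98 mm high; the hung handle's centre is 96 mm and the tip 16 mm above the table
- mat: fixed dark ribbed mat 170 (x) x 250 (y) x 4 mm under the bars, origin at the centre of its underside; ribs along x, 6 mm wide and 6 mm high (tops 10 mm above the table), bound three bays about 46 mm wide at y = -95, 0, +95 mm, where the bars start; 37 mm clear between the ribs of neighbouring bays
- tumbler: pale green glass tumbler at the front of the table, 68 mm across, 90 mm high, origin at its foot; bystander
- matchbox: matchbox 36 x 53 x 15 mm, origin under its centre; bystander
- wax_block: yellow wax block 43 x 64 x 26 mm, origin under its centre; bystander

How it is judged:
On the way, in this order (a step that is already met when the one before it is completed fails the run):
1. the key is fully home in a screw that is still tight ((((z of key_tip in the frame of screw_left_socket between -0.003 and 0.004 m and horizontal distance between key_tip and screw_left_socket below 0.003 m) and value of joint screw_left above 1 rad) or ((z of key_tip in the frame of screw_right_socket between -0.003 and 0.004 m and horizontal distance between key_tip and screw_right_socket below 0.003 m) and value of joint screw_right above 1 rad))), for 0.2 s.
2. that screw is slack, the key still home in it ((((z of key_tip in the frame of screw_left_socket between -0.003 and 0.004 m and horizontal distance between key_tip and screw_left_socket below 0.003 m) and value of joint screw_left below 0.3 rad) or ((z of key_tip in the frame of screw_right_socket between -0.003 and 0.004 m and horizontal distance between key_tip and screw_right_socket below 0.003 m) and value of joint screw_right below 0.3 rad))), for 0.1 s.
3. the key is fully home in the other screw, still tight ((((z of key_tip in the frame of screw_left_socket between -0.003 and 0.004 m and horizontal distance between key_tip and screw_left_socket below 0.003 m) and value of joint screw_left above 1 rad and value of joint screw_right below 0.3 rad) or ((z of key_tip in the frame of screw_right_socket between -0.003 and 0.004 m and horizontal distance between key_tip and screw_right_socket below 0.003 m) and value of joint screw_right above 1 rad and value of joint screw_left below 0.3 rad))), for 0.2 s.
4. both screws are slack, the key still home in the second (value of joint each of screw_left, screw_right below 0.3 rad and ((z of key_tip in the frame of screw_left_socket between -0.003 and 0.004 m and horizontal distance between key_tip and screw_left_socket below 0.003 m) or (z of key_tip in the frame of screw_right_socket between -0.003 and 0.004 m and horizontal distance between key_tip and screw_right_socket below 0.003 m))), for 0.1 s.
5. the key hangs on its rack again and every bar lies in a cradle, both screws still slack (z of bar_1_center in the frame of fixture between 0.038 and 0.047 m and x of bar_1_center in the frame of fixture between -0.045 and -0.019 m and y of bar_1_center in the frame of fixture between -0.07 and 0.07 m and angle between the y axis of each of bar_1_center, bar_2_center, bar_3_center and the x axis of fixture, either way round below 0.12 rad and z of bar_2_center in the frame of fixture between 0.038 and 0.047 m and x of bar_2_center in the frame of fixture between -0.045 and -0.019 m and y of bar_2_center in the frame of fixture between -0.07 and 0.07 m and z of bar_3_center in the frame of fixture between 0.038 and 0.047 m and x of bar_3_center in the frame of fixture between -0.045 and -0.019 m and y of bar_3_center in the frame of fixture between -0.07 and 0.07 m and value of joint each of screw_left, screw_right below 0.3 rad and z of key_grip in the frame of key_rack between 0.09 and 0.102 m and horizontal distance between key_grip and key_rack below 0.015 m and angle between the x axis of key_grip and the x axis of key_rack, either way round below 0.2 rad and angle between key_grip's own z axis and vertical below 0.15 rad), for 0.3 s.
6. the key is fully home in a slack screw ((((z of key_tip in the frame of screw_left_socket between -0.003 and 0.004 m and horizontal distance between key_tip and screw_left_socket below 0.003 m) and value of joint screw_left below 0.3 rad) or ((z of key_tip in the frame of screw_right_socket between -0.003 and 0.004 m and horizontal distance between key_tip and screw_right_socket below 0.003 m) and value of joint screw_right below 0.3 rad))), for 0.2 s.
7. that screw is tight, the key still home in it ((((z of key_tip in the frame of screw_left_socket between -0.003 and 0.004 m and horizontal distance between key_tip and screw_left_socket below 0.003 m) and value of joint screw_left above 1.35 rad) or ((z of key_tip in the frame of screw_right_socket between -0.003 and 0.004 m and horizontal distance between key_tip and screw_right_socket below 0.003 m) and value of joint screw_right above 1.35 rad))), for 0.1 s.
8. the key is fully home in the other screw, still slack ((((z of key_tip in the frame of screw_left_socket between -0.003 and 0.004 m and horizontal distance between key_tip and screw_left_socket below 0.003 m) and value of joint screw_left below 0.3 rad and value of joint screw_right above 1.35 rad) or ((z of key_tip in the frame of screw_right_socket between -0.003 and 0.004 m and horizontal distance between key_tip and screw_right_socket below 0.003 m) and value of joint screw_right below 0.3 rad and value of joint screw_left above 1.35 rad))), for 0.2 s.
9. both screws are tight, the key still home in the second (value of joint each of screw_left, screw_right above 1.35 rad and ((z of key_tip in the frame of screw_left_socket between -0.003 and 0.004 m and horizontal distance between key_tip and screw_left_socket below 0.003 m) or (z of key_tip in the frame of screw_right_socket between -0.003 and 0.004 m and horizontal distance between key_tip and screw_right_socket below 0.003 m))), for 0.1 s.
At the end, for the whole second after the job is handed in: Every bar present lies in a cradle (height within 4.5 mm, lengthwise within 13 mm of the cradle centre, 0.12 rad); both screws past 1.35 rad; the key hangs upright in both forks of its rack (handle within 6 mm of its hung height, 15 mm of the rack centre, 0.2 rad) (z of bar_1_center in the frame of fixture between 0.038 and 0.047 m and x of bar_1_center in the frame of fixture between -0.045 and -0.019 m and y of bar_1_center in the frame of fixture between -0.07 and 0.07 m and angle between the y axis of each of bar_1_center, bar_2_center, bar_3_center and the x axis of fixture, either way round below 0.12 rad and z of bar_2_center in the frame of fixture between 0.038 and 0.047 m and x of bar_2_center in the frame of fixture between -0.045 and -0.019 m and y of bar_2_center in the frame of fixture between -0.07 and 0.07 m and z of bar_3_center in the frame of fixture between 0.038 and 0.047 m and x of bar_3_center in the frame of fixture between -0.045 and -0.019 m and y of bar_3_center in the frame of fixture between -0.07 and 0.07 m and value of joint each of screw_left, screw_right above 1.35 rad and z of key_grip in the frame of key_rack between 0.09 and 0.102 m and horizontal distance between key_grip and key_rack below 0.015 m and angle between the x axis of key_grip and the x axis of key_rack, either way round below 0.2 rad and angle between key_grip's own z axis and vertical below 0.15 rad); the robot touches nothing.
It fails at once if a glass bar is squeezed by a grip well over 40 N (both fingers' forces on it together above 100 N) (contact force between the fingers and bar_1 above 100 N or contact force between the fingers and bar_2 above 100 N or contact force between the fingers and bar_3 above 100 N).
It fails at once if the tumbler, the matchbox or the wax block is moved by more than 3 cm or the tumbler tipped (distance of any of tumbler, matchbox, wax_block from where it was at the start of the episode above 0.03 m or angle between tumbler's own z axis and vertical above 0.5 rad).
Of bar_1, bar_2, bar_3 only 2 to 3 are there at a start; the rules pass over those that are not, and their reading is None.
At some moment in a run one of bar_1, bar_2 may be knocked a few centimetres aside while the robot is not near it.
It also fails if it takes over 210 s, if anything falls off the work surface, if the arm or the gripper's body presses on something with over 40 N, if the wrist force passes 120 N, or if a joint passes its speed limit or range.

## Working session

There is one attempt and no reset: what is moved stays moved. The work goes in short steps, Python scripts to look and compute and a shell command to move; the robot and the scene stay as the last step left them, time stands still between calls to the robot, and variables do not carry over. Pictures are saved under pics/ and viewed, about 12 in all and at most 16, crops included, and the job is handed in when it is done.

```bash
ls; mkdir -p pics
python3 - <<'E'
from station import manip
import cv2
s=manip.sense(); print(s)
for n in("top","side"):
    c=manip.camera_info(n); print(n,{k:(v.tolist() if hasattr(v,'tolist') else v) for k,v in c.items()})
    cv2.imwrite(f"pics/{n}0.png",cv2.cvtColor(manip.snapshot(n),cv2.COLOR_RGB2BGR))
E
```

```text
pics
{'t': 0.0, 'q': array([ 1.09751847e+00,  5.28471138e-01,  1.43392333e+00,  6.23322962e-06,
        1.18141592e+00, -1.78480779e-01]), 'qd': array([-0.00053197,  0.00079691, -0.00037618,  0.00034225, -0.0017395 ,
        0.00148508]), 'tau': array([ 1.04452789e-03, -4.42355919e+01, -1.78028959e+01, -2.13160897e-04,
        8.29374825e-03, -8.55987878e-06]), 'tcp_pos': array([0.18138677, 0.59773039, 0.40372347]), 'tool_rot': array([ 8.03288980e-01,  5.95588436e-01, -9.95121057e-04,  4.89219737e-04]), 'force': array([ 0.66532709, -0.88097486,  0.66060422]), 'ft_torque': array([0.02059768, 0.03173242, 0.05239756]), 'finger_gap': 0.9990186822472534}
top {'fx': 378.3315465758103, 'fy': 378.3315465758103, 'cx': 317.37073124592877, 'cy': 195.34185632539996, 'R': [[0.13754120792363808, -0.9904785105619486, 0.00589374565884573], [-0.9667591923609343, -0.13553756490720686, -0.21680920756429772], [0.21554368491918435, 0.02412236750423381, -0.976196205318096]], 't': [0.05577611367507487, 0.5128644893000971, 0.8098571479976611]}
side {'fx': 493.9555479290328, 'fy': 493.9555479290328, 'cx': 333.77895231960457, 'cy': 197.9974994680025, 'R': [[0.7354656303846847, -0.6772866831518606, -0.019314640768330213], [-0.4320827733182468, -0.44685967414136996, -0.7833395870424789], [0.521914536609655, 0.5844648667383012, -0.6212938403236499]], 't': [-0.2701078653679693, 0.32399633226262364, 0.9259412460636569]}
```

View pics/top0.png

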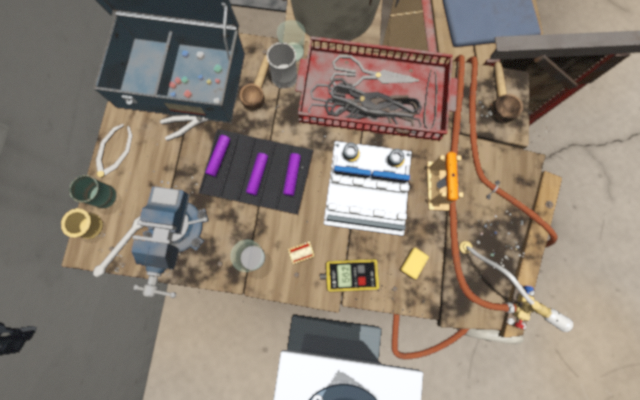

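View pics/side0.png

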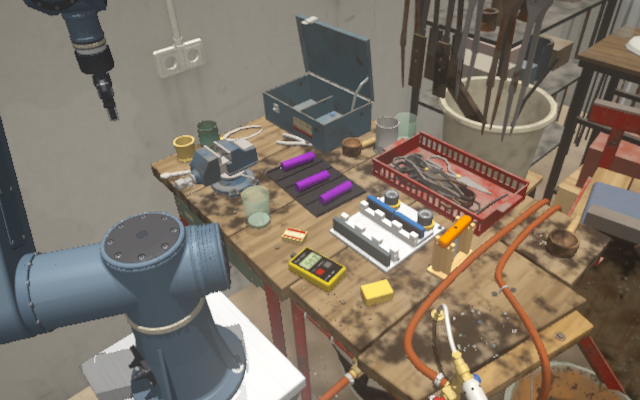

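The top view shows bars at (217,156), (257,173) and (292,173). The fixture is centred near (368,188) with the screws at (350,152) and (395,158), and the key and rack are near (447,180). The tumbler is at (248,255), the matchbox at (301,252) and the wax at (415,263). The side view agrees.

```bash
cat > h.py <<'E'
import numpy as np, cv2
from station import manip
from scipy.spatial.transform import Rotation as Rn
def snap(n,tag=None):
    c=manip.camera_info(n); im=manip.snapshot(n)
    c={k:np.array(v) for k,v in c.items()}
    if tag: cv2.imwrite(f"pics/{tag}.png",cv2.cvtColor(im,cv2.COLOR_RGB2BGR))
    return im,c
def ray(c,u,v,z):
    d=c['R'].T@np.array([(u-c['cx'])/c['fx'],(v-c['cy'])/c['fy'],1.]); o=-c['R'].T@c['t']
    return o+d*(z-o[2])/d[2]
def proj(c,X):
    p=np.atleast_2d(X)@c['R'].T+c['t']; return np.c_[c['fx']*p[:,0]/p[:,2]+c['cx'],c['fy']*p[:,1]/p[:,2]+c['cy']]
def mask(im,name):
    h=cv2.cvtColor(im,cv2.COLOR_RGB2HSV)
    lo,hi={'purple':((130,100,50),(165,255,255)),'orange':((8,180,150),(20,255,255)),'blue':((98,120,60),(118,255,255)),
           'yellow':((22,120,120),(35,255,255))}[name]
    return cv2.inRange(h,lo,hi)
def blobs(m,amin=40):
    n,l,s,ce=cv2.connectedComponentsWithStats(m)
    out=[]
    for i in range(1,n):
        if s[i,4]>=amin:
            ys,xs=np.where(l==i); out.append((s[i,4],ce[i],cv2.minAreaRect(np.c_[xs,ys].astype(np.float32)),np.c_[xs,ys]))
    return out
def axis(c,pts,z):
    P=np.array([ray(c,u,v,z)[:2] for u,v in pts]); m=P.mean(0); w,V=np.linalg.eigh(np.cov((P-m).T)); v=V[:,1]
    t=(P-m)@v; return m,np.degrees(np.arctan2(v[1],v[0])),np.ptp(t)
E
python3 - <<'E'
from h import *
for n in("top","side"):
    im,c=snap(n)
    for name,z in(('purple',.022),('orange',.102),('blue',.05),('yellow',.02)):
        for a,ce,r,p in blobs(mask(im,name)):
            m,ang,L=axis(c,p,z); print(n,name,a,ce.round(1),(m*1000).round(1),round(ang,1),round(L*1000))
    if n=='top':
        for u,v in((350,152),(395,158)): print('screw',ray(c,u,v,.048).round(4))
        for u,v in((334,142),(411,149),(326,225),(405,234)): print('base',ray(c,u,v,.01).round(4))
        cv2.imwrite('pics/top1.png',cv2.resize(cv2.cvtColor(im[130:240,310:480],cv2.COLOR_RGB2BGR),None,fx=4.5,fy=4.5,interpolation=cv2.INTER_CUBIC))
E
python3 -c "
from h import *
c=manip.camera_info('wrist');print(c);s=manip.sense();R=Rn.from_quat(s['tool_rot']).as_matrix();Rc=np.array(c['R']);print('cam in tool',(R.T@(-Rc.T@np.array(c['t'])-s['tcp_pos'])).round(4),(Rc@R).round(3))"
```

```text
top purple 535 [217.5 155.1] [573.7 381.6] 170.8 108
top purple 526 [256.7 173.6] [540.9 279.2] 173.7 107
top purple 512 [291.5 174.1] [551.3 195.9] 179.0 108
top orange 467 [451.7 175.8] [ 574.7 -160.9] -174.6 112
top blue 190 [351.9 170.5] [571.8  54.3] 89.7 83
top blue 189 [390.3 175.4] [572.4 -35.8] 90.5 84
top yellow 105 [408.6 264.5] [ 376.2 -103. ] -179.6 68
top yellow 524 [351.3 275.2] [334.4  24.7] 102.1 121
screw [0.6171 0.0641 0.048 ]
screw [ 0.6172 -0.0431  0.048 ]
base [0.6511 0.1049 0.01  ]
base [ 0.6596 -0.0869  0.01  ]
base [0.4419 0.0971 0.01  ]
base [ 0.4465 -0.0907  0.01  ]
side purple 310 [297.6 160.5] [572.3 376.4] 174.8 116
side purple 344 [311.8 180.1] [539.5 275. ] 176.5 119
side purple 326 [335.4 191.6] [551.1 192.3] -178.4 119
side orange 428 [454.7 230.5] [ 573.4 -164.6] -173.5 122
side blue 98 [380.8 203.3] [575.   52.3] 90.3 83
side blue 99 [409.6 220.8] [576.  -40.1] 91.2 83
side yellow 630 [317.5 274.6] [321.9   3.5] 110.3 132
side yellow 462 [376.3 289.5] [ 384.2 -115.4] 160.8 65
{'fx': 316.5187968024069, 'fy': 316.5187968024069, 'cx': 320.8778825252666, 'cy': 195.9840991054582, 'R': array([[ 0.2911656 ,  0.9566703 , -0.00212997],
       [ 0.90571012, -0.27493736,  0.32264319],
       [ 0.30807755, -0.09587174, -0.94651827]]), 't': array([-0.62388996, -0.04206181,  0.38136212])}
cam in tool [-0.     -0.0828  0.0309] [[ 1.     0.001  0.001]
 [-0.     0.946 -0.323]
 [-0.001  0.323  0.946]]
```

View pics/top1.png

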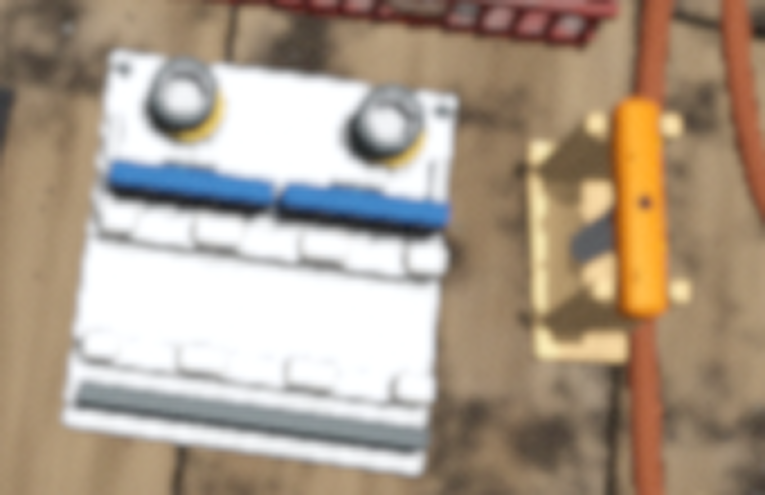

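The crop shows the fixture at almost zero yaw, with the key handle along x at about +5°. I'll look from above with the wrist camera. Turning the tool by −158° keeps q6 in range for the screw turns.

```bash
python3 -m jog '[[[26,-40,0,-9.9],[26,-40,0,-9.9],[26,-40,0,-9.9],[26,-40,0,-9.9],[26,-40,0,-9.9],[26,-40,0,-9.9],[26,-40,0,-9.9],[26,-40,0,-9.9]]]' 100 60
python3 -m jog '[[[26,-40,0,-9.9],[26,-40,0,-9.9],[26,-40,0,-9.9],[26,-40,0,-9.9],[26,-40,0,-9.9],[26,-40,0,-9.9],[26,-40,0,-9.9],[26,-40,0,-9.9]]]'
python3 -m jog '[[[0,0,0,0],[0,0,0,0],[0,0,0,0],[0,0,0,0],[0,0,0,0],[0,0,0,0],[0,0,0,0],[0,0,0,0]]]'
python3 - <<'E'
from h import *
im,c=snap('wrist','w0'); s=manip.sense(); print(s['tcp_pos'],Rn.from_quat(s['tool_rot']).as_euler('xyz',degrees=True),s['q'].round(2))
for name,z in(('purple',.022),('orange',.102),('blue',.05)):
    for a,ce,r,p in blobs(mask(im,name)):
        m,ang,L=axis(c,p,z); print(name,a,ce.round(1),(m*1000).round(1),round(ang,1),round(L*1000))
E
```

```text
t: 1.2
tcp_pos: [0.3902, 0.2767, 0.4048]
tool_rot: [0.998, -0.056, 0.0, -0.0]
force: [0.6, -0.4, -0.2]
finger_gap: 0.995
t: 2.2
tcp_pos: [0.5982, -0.0434, 0.4045]
tool_rot: [0.734, -0.68, -0.0, -0.0]
force: [0.6, -0.9, -0.0]
finger_gap: 0.998
t: 3.2
tcp_pos: [0.5976, -0.042, 0.4047]
tool_rot: [0.736, -0.677, 0.0, 0.0]
force: [-0.6, -0.9, -0.2]
finger_gap: 0.998
[ 0.59756566 -0.04202493  0.40467798] [ 1.79997915e+02 -8.47331525e-04 -8.52927171e+01] [-0.26  0.49  1.5  -0.    1.15  1.23]
purple 2358 [116.5 183.4] [556.7 191.7] 178.3 108
purple 2515 [ 45.6 186.3] [546.5 274.2] 171.9 112
orange 1906 [472.1  74.8] [ 699.5 -155.7] 178.3 118
orange 2499 [516.2  93.1] [ 687.5 -195.5] -165.7 155
orange 622 [441.7 207.3] [ 585.1 -154.7] -175.1 112
orange 1155 [580.4 226.1] [ 578.1 -288.8] 56.9 123
orange 51 [455.2 246.1] [ 548.2 -175.6] -173.4 24
blue 1544 [232.8 180.4] [580.7  50.2] 91.1 90
blue 1467 [315.7 186.5] [581.  -38.2] 89.6 87
```

View pics/w0.png

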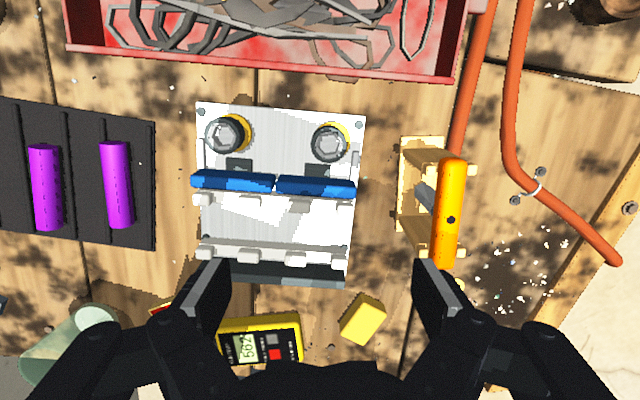

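The wrist view shows the screw heads at about (224,133) and (328,143), the jaw at (190–355,180), the key at (448,213), and two bars at (116,183) and (46,186). I'll zoom in on the fixture and key.

Run:
```python
import cv2
im=cv2.imread('pics/w0.png')
cv2.imwrite('pics/w0z.png',cv2.resize(im[95:295,185:475],(800,552),interpolation=cv2.INTER_CUBIC))
```

```text
(no output)
```

View pics/w0z.png

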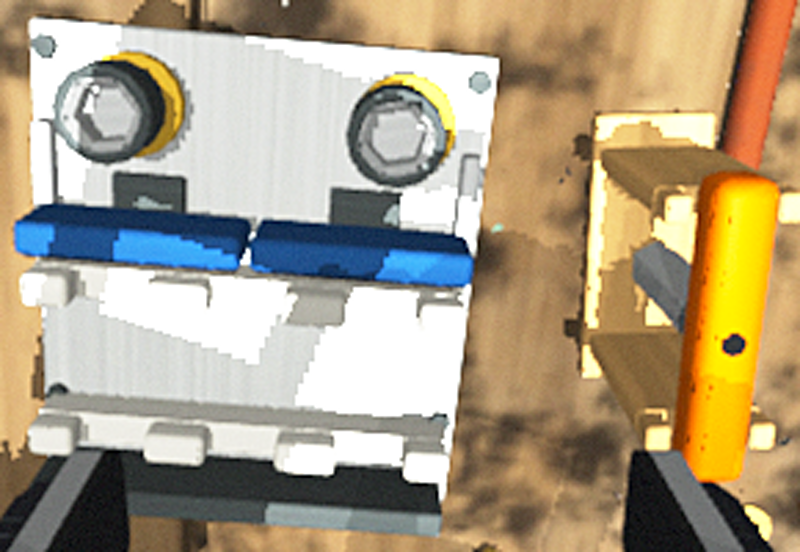

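Run:
```python
from h import *
from scipy.optimize import least_squares
c={k:np.array(v) for k,v in manip.camera_info('wrist').items()}
ct={k:np.array(v) for k,v in manip.camera_info('top').items()}
k=800/290; Z=lambda u,v:(u/k+185,v/k+95)
T=lambda u,v:(u/4.5+310,v/4.5+130)
obs=[(75,55,48,*Z(109,113)),(75,-55,48,*Z(397,133)),(105,95,10,*Z(30,17)),(105,-95,10,*Z(498,58))]
obst=[(75,55,48,*T(183,95)),(75,-55,48,*T(388,122)),(105,95,10,*T(112,50)),(105,-95,10,*T(457,95)),(-105,95,10,*T(63,428)),(-105,-95,10,*T(424,474))]
def fit(cam,obs):
    O=np.array(obs,float)
    def f(p):
        a=p[2];X=np.c_[p[0]+O[:,0]*1e-3*np.cos(a)-O[:,1]*1e-3*np.sin(a),p[1]+O[:,0]*1e-3*np.sin(a)+O[:,1]*1e-3*np.cos(a),O[:,2]*1e-3]
        return (proj(cam,X)-O[:,3:]).ravel()
    r=least_squares(f,[.54,.006,0]); print((r.x[:2]*1e3).round(1),np.degrees(r.x[2]).round(2),r.fun.round(1))
fit(c,obs); fit(c,obs[:2]); fit(ct,obst)
print('dot',ray(c,*Z(733,344),.107)*1e3, ray(ct,*T(645,203),.107)*1e3)
for p in((740,180),(712,470),(700,330),(762,330)): print(ray(c,*Z(*p),.107)*1e3)
# rack base corners z=.008
for p in((597,113),(585,375)): print('rackbase',ray(c,*Z(*p),.008)*1e3)
for p in((109,113),(397,133)): print('scr',ray(c,*Z(*p),.048)*1e3)
```

```text
[551.5   5.5] 0.15 [-2.   0.2  0.9  1.4 -0.3 -0.2  1.4 -1.1]
[552.3   4.2] 0.76 [-1.5  0.   1.5  0.1]
[546.8   7.2] 0.4 [ 0.2 -0.7  0.7 -0.9 -0.1  1.  -0.7  0.6  0.1 -0.1 -0.3  0.2]
dot [ 576.96302998 -163.06476816  107.        ] [ 574.96675387 -162.69180604  107.        ]
[ 631.63052744 -153.45998595  107.        ]
[ 529.39574121 -165.91006127  107.        ]
[ 581.0109333  -151.15889284  107.        ]
[ 582.66636472 -171.52710486  107.        ]
rackbase [ 636.58440418 -131.9159312     8.        ]
rackbase [ 517.78024281 -145.90726793    8.        ]
scr [626.70883644  58.71474258  48.        ]
scr [627.99979725 -48.19159303  48.        ]
```

The wrist and top cameras agree on the fixture to a few mm: about (0.550, 0.006) with yaw near 0. The key is at (0.577, −0.163) with yaw 6.7°. I'll take a closer look at the key before gripping.

```bash
python3 -m jog '[[[-6,-15,-13,0.25],[-6,-15,-13,0.25],[-6,-15,-13,0.25],[-6,-15,-13,0.25],[-6,-15,-13,0.25],[-6,-15,-13,0.25],[-6,-15,-13,0.25],[-6,-15,-13,0.25]]]'
python3 -m jog '[[[0,0,0,0],[0,0,0,0],[0,0,0,0],[0,0,0,0],[0,0,0,0],[0,0,0,0],[0,0,0,0],[0,0,0,0]]]' | head -3
python3 - <<'E'
from h import *
im,c=snap('wrist','w1'); s=manip.sense(); print(s['tcp_pos'],Rn.from_quat(s['tool_rot']).as_euler('xyz',degrees=True)[2])
h=cv2.cvtColor(im,cv2.COLOR_RGB2HSV); m=cv2.inRange(h,(8,150,120),(28,255,255))
for a,ce,r,p in blobs(m,1500): 
    mm,ang,L=axis(c,p,.107); print(a,ce.round(1),(mm*1000).round(1),round(ang,2),round(L*1000))
E
```

```text
t: 4.25
tcp_pos: [0.5492, -0.163, 0.2999]
tool_rot: [0.747, -0.664, 0.0, -0.0]
force: [0.1, 0.2, 0.3]
finger_gap: 0.998
t: 5.25
tcp_pos: [0.5495, -0.162, 0.3007]
tool_rot: [0.747, -0.665, -0.0, 0.0]
[ 0.54953488 -0.16199193  0.30068755] -83.29249303293143
2329 [373.7 113.7] [ 621.1 -180.2] -178.16 123
1739 [459.2  83.8] [ 641.1 -219.4] -157.0 82
5205 [327.8 154. ] [ 599.7 -160. ] -174.42 84
2996 [614.4 191.8] [ 597.5 -316.6] -176.04 74
1953 [255.6 347.8] [ 468.8 -129. ] 151.64 42
```

View pics/w1.png

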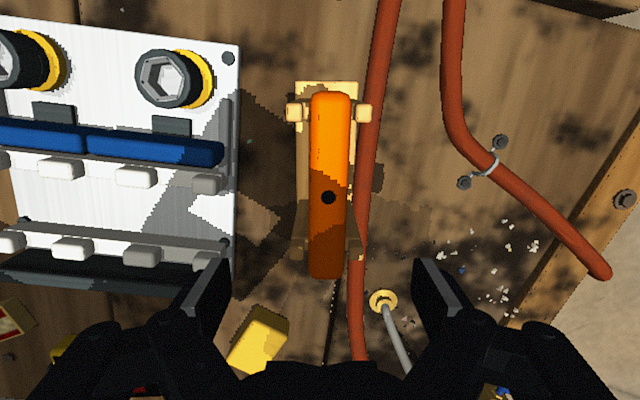

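The key's centre dot is at (328,197) and its handle runs along the image vertical. The right screw's socket is at about (166,79), with its hexagon visible.

Run:
```python
from h import *
c={k:np.array(v) for k,v in manip.camera_info('wrist').items()}
print('dot',ray(c,328,197.5,.107)*1e3,'ends',ray(c,330,93,.107)*1e3,ray(c,325,278,.107)*1e3)
print('screw',ray(c,166,79,.048)*1e3)
print('rack prongs z98', [ (ray(c,u,v,.098)*1e3).round(1) for u,v in((298,112),(363,112))])
```

```text
dot [ 576.86058041 -162.91906435  107.        ] ends [ 630.637133   -157.22089818  107.        ] [ 526.30611277 -167.4016456   107.        ]
screw [626.22196147 -50.82703521  48.        ]
rack prongs z98 [array([ 619.2, -142. ,   98. ]), array([ 623.1, -175.9,   98. ])]
```

```bash
python3 -m jog '[[[9,0,0,-0.5],[9,-1,0,0],[9,0,0,0],[0,0,0,0],[0,0,-10,0],[0,0,-14,0],[0,0,-14,0],[0,0,-12,0]]]'
python3 -m jog '[[[0,0,0,0],[0,0,0,0],[0,0,0,0],[0,0,0,0],[0,0,0,0],[0,0,0,0],[0,0,0,0],[0,0,0,0]]]' 10 60
python3 -m jog '[[[0,0,0,0],[0,0,0,0],[0,0,0,0],[0,0,10,0],[0,0,10,0],[0,0,10,0],[0,0,10,0],[0,0,10,0]]]'
```

```text
t: 6.3
tcp_pos: [0.5762, -0.1629, 0.2492]
tool_rot: [0.744, -0.668, -0.001, 0.0]
force: [0.6, 0.0, 0.9]
finger_gap: 1.0
t: 7.3
tcp_pos: [0.5769, -0.1631, 0.2515]
tool_rot: [0.744, -0.668, 0.001, -0.0]
force: [-0.4, -0.0, 5.1]
finger_gap: 0.253
t: 8.3
tcp_pos: [0.5765, -0.1629, 0.3015]
tool_rot: [0.744, -0.668, 0.0, -0.0]
force: [-0.1, 0.2, -2.4]
finger_gap: 0.246
```

```bash
python3 -m jog '[[[0,10,10,0],[0,22,10,0],[0,22,0,0],[0,24,0,0],[0,24,0,0],[0,24,0,0],[0,22,0,0],[0,20,0,0]]]'
python3 -m jog '[[[0,0,0,0],[0,0,0,0],[0,0,0,0],[0,0,0,0],[0,0,0,0],[0,0,0,0],[0,0,0,0],[0,0,0,0]]]'
python3 - <<'E'
from h import *
im,c=snap('wrist','w2')
b=cv2.cvtColor(im,cv2.COLOR_RGB2BGR)
pl=[proj(c,np.array([[.626,y,.048]]))[0] for y in(.060,-.050)]; print(pl)
cr=[cv2.resize(b[int(v)-35:int(v)+35,int(u)-35:int(u)+35],(400,400),interpolation=cv2.INTER_CUBIC) for u,v in pl]
print([(int(u)-35,int(v)-35) for u,v in pl])
full=cv2.resize(b,(320,200)); cv2.imwrite('pics/w2z.png',np.hstack(cr))
E
```

```text
t: 9.3
tcp_pos: [0.5759, 0.0075, 0.3203]
tool_rot: [0.745, -0.667, -0.001, 0.0]
force: [0.6, 0.5, -1.8]
finger_gap: 0.247
t: 10.3
tcp_pos: [0.5765, 0.005, 0.3207]
tool_rot: [0.744, -0.668, -0.0, 0.0]
force: [0.1, -0.3, -2.0]
finger_gap: 0.25
[array([254.85651627, 127.95684024]), array([399.03616907, 143.66378649])]
[(219, 92), (364, 108)]
```

View pics/w2z.png

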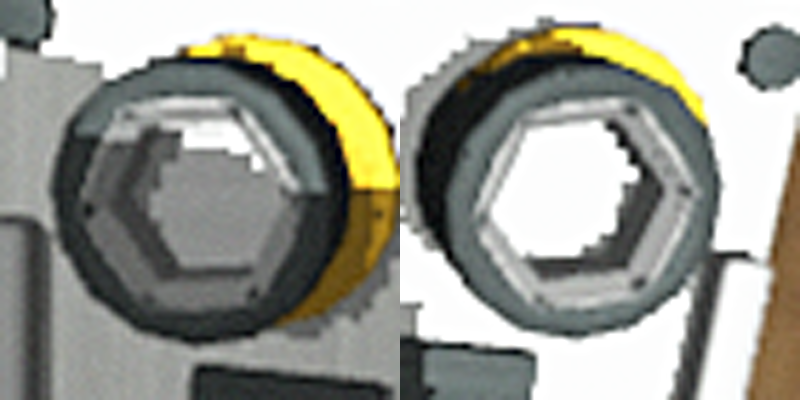

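Run:
```python
from h import *
c={k:np.array(v) for k,v in manip.camera_info('wrist').items()}
k=70/400
H={'L':((219,92),[(118,97),(235,97),(300,190),(245,307),(143,303),(82,207)]),'R':((364,108),[(115,113),(235,97),(295,190),(240,290),(135,305),(75,213)])}
for n,(o,ps) in H.items():
    P=np.array([ray(c,o[0]+u*k,o[1]+v*k,.048)[:2]*1e3 for u,v in ps]); m=P.mean(0); d=(P-m)@[1,1j]
    ph=np.degrees(np.angle((d**6/abs(d)**6).sum()))/6
    print(n,m.round(1),'R',abs(d).round(1),'corner phase mod60',round(ph%60,1),'flat dir mod60',round((ph+30)%60,1),((np.degrees(np.angle(d))-ph+30)%60-30).round(1))
s=manip.sense();print(s['tcp_pos'],Rn.from_quat(s['tool_rot']).as_euler('xyz',degrees=True)[2])
```

```text
L [626.3  62.4] R [15.5 15.  15.  15.5 15.  13.9] corner phase mod60 37.9 flat dir mod60 7.9 [-0.7  0.1  3.9 -5.8  1.1  1.2]
R [625.9 -47.6] R [15.3 15.  15.  14.7 15.  14.4] corner phase mod60 43.5 flat dir mod60 13.5 [ 2.4 -0.2 -1.  -1.   1.5 -1.7]
[0.57656085 0.00504031 0.32071926] -83.78588595941322
```

The left socket's flats sit at about −22°, which puts that screw near 1.43 rad. The right socket's sit at −16.5°, near 1.34 rad. I'll check the camera bias using the dot on the gripped key.

Run:
```python
from h import *
im=cv2.cvtColor(cv2.imread('pics/w2.png'),cv2.COLOR_BGR2RGB)
c={k:np.array(v) for k,v in manip.camera_info('wrist').items()}; s=manip.sense()
zt=s['tcp_pos'][2]-.1555+.011
p=proj(c,[[s['tcp_pos'][0],s['tcp_pos'][1],zt]])[0]; print('expected',p)
u,v=p.astype(int); g=cv2.cvtColor(im,cv2.COLOR_RGB2GRAY); sub=g[v-30:v+31,u-30:u+31]
n,l,st,ce=cv2.connectedComponentsWithStats((sub<45).astype(np.uint8))
for i in range(1,n):
    if st[i,4]>15: q=ce[i]+[u-30,v-30]; print(st[i],q,(ray(c,*q,zt)-s['tcp_pos'])[:2]*1e3)
```

```text
expected [320.49487449 295.51834599]
[  0   0   9  61 426] [293.53521127 296.78169014] [-1.85547241 11.32509811]
[ 54   0   7  61 353] [347.4674221  294.99716714] [  1.48225898 -11.34841778]
[ 22  22  19  17 255] [320.93333333 295.        ] [ 0.27839243 -0.15704919]
```

```bash
python3 -m jog '[[[12.4,-13.1,0,-5.7],[12.4,-13.1,0,-5.7],[12.4,-13.1,0,-5.7],[12.3,-13.2,0,-5.7],[0,0,0,0],[0,0,-15,0],[0,0,-15,0],[0,0,0,0]]]'
python3 -m jog '[[[0,0,0,0],[0,0,0,0],[0,0,0,0],[0,0,0,0],[0,0,-3,0],[0,0,-3,0],[0,0,-3,0],[0,0,0,0]]]'
python3 -m jog '[[[0,0,0,0],[0,0,0,0],[0,0,-3,0],[0,0,-3,0],[0,0,-2,0],[0,0,-2,0],[0,0,0,0],[0,0,0,0]]]'
python3 -c "
from h import *
s=manip.sense();print(s['tcp_pos'],Rn.from_quat(s['tool_rot']).as_euler('xyz',degrees=True)[2],s['force'],s['ft_torque'])"
```

```text
t: 11.35
tcp_pos: [0.6248, -0.0467, 0.2883]
tool_rot: [-0.598, 0.801, 0.002, -0.002]
force: [-0.1, 0.4, -2.3]
finger_gap: 0.255
t: 12.35
tcp_pos: [0.6259, -0.0475, 0.2812]
tool_rot: [-0.598, 0.802, 0.0, -0.0]
force: [-0.6, -0.1, -1.1]
finger_gap: 0.246
t: 13.35
tcp_pos: [0.6261, -0.0475, 0.2717]
tool_rot: [-0.598, 0.802, -0.0, 0.0]
force: [0.1, -0.3, -2.3]
finger_gap: 0.247
[ 0.62609941 -0.04748783  0.27174589] -106.59068185769227 [ 0.1040415  -0.26959098 -2.30983387] [-0.00799555  0.01195278  0.05056153]
```

```bash
python3 -m jog '[[[0,0,-2,0],[0,0,-2,0],[0,0,-1,0],[0,0,-1,0],[0,0,0,0],[0,0,0,0],[0,0,0,0],[0,0,0,0]]]'
python3 -m jog '[[[0,0,-1,0],[0,0,-1,0],[0,0,0,0],[0,0,0,0],[0,0,0,0],[0,0,0,0],[0,0,0,0],[0,0,0,0]]]'
python3 -c "
from h import *
s=manip.sense();print(s['tcp_pos'],Rn.from_quat(s['tool_rot']).as_euler('xyz',degrees=True)[2],s['force'],s['ft_torque'])"
```

```text
t: 14.35
tcp_pos: [0.6261, -0.0475, 0.2658]
tool_rot: [-0.598, 0.802, -0.0, 0.0]
force: [1.0, -1.1, -1.8]
finger_gap: 0.249
t: 15.35
tcp_pos: [0.6262, -0.0475, 0.2654]
tool_rot: [-0.598, 0.802, -0.0, 0.0]
force: [-1.8, 0.8, 7.9]
finger_gap: 0.243
[ 0.62618306 -0.04746906  0.26536287] -106.58015733702973 [-1.75124535  0.7973729   7.89268085] [0.00699562 0.44816574 0.0205914 ]
```

```bash
python3 -m jog '[[[0,0,0,8],[0,0,0,9],[0,0,0,9],[0,0,0,9],[0,0,0,9],[0,0,0,9],[0,0,0,9],[0,0,0,9]]]'
python3 -m jog '[[[0,0,0,2],[0,0,0,2],[0,0,0,2],[0,0,0,2],[0,0,0,0],[0,0,0,0],[0,0,0,0],[0,0,0,0]]]'
python3 -c "
from h import *
s=manip.sense();print(s['tcp_pos'],Rn.from_quat(s['tool_rot']).as_euler('xyz',degrees=True)[2],s['force'],s['ft_torque'],s['q'])"
```

```text
t: 16.35
tcp_pos: [0.6258, -0.0475, 0.2653]
tool_rot: [0.953, -0.303, -0.0, 0.0]
force: [-3.8, 0.6, 7.5]
finger_gap: 0.245
t: 17.35
tcp_pos: [0.6259, -0.0474, 0.2653]
tool_rot: [0.971, -0.238, -0.0, 0.0]
force: [-3.2, -0.0, 8.3]
finger_gap: 0.247
[ 0.62585725 -0.04744872  0.26533853] -27.588453195193036 [-3.21581013 -0.01516217  8.2898211 ] [ 0.09808454  0.66402752 -0.03615765] [-2.53408644e-01  7.06601900e-01  1.53463424e+00 -2.86789347e-04
  9.00500026e-01  2.28278863e-01]
```

```bash
python3 -m jog '[[[0,0,0,2],[0,0,0,2],[0,0,0,0],[0,0,0,0],[0,0,0,0],[0,0,0,0],[0,0,0,0],[0,0,0,0]]]'
python3 -c "
from h import *
s=manip.sense();print(s['tcp_pos'],Rn.from_quat(s['tool_rot']).as_euler('xyz',degrees=True)[2],s['force'],s['ft_torque'])
im,c=snap('wrist','w3')
print(proj(c,[[.626,-.0475,.048],[.626,.0625,.048],[.566,.0074,.051]]))"
```

```text
t: 18.35
tcp_pos: [0.6259, -0.0475, 0.2654]
tool_rot: [0.979, -0.204, -0.0, 0.0]
force: [-3.4, 0.5, 7.4]
finger_gap: 0.245
[ 0.62585102 -0.04747406  0.26536219] -23.59223846126894 [-3.35734875  0.45168028  7.44259741] [ 0.1055605   0.66786503 -0.05806844]
[[320.61271326 224.53122728]
 [238.79867724  53.11003733]
 [193.62679269 186.86702898]]
```

View pics/w3.png

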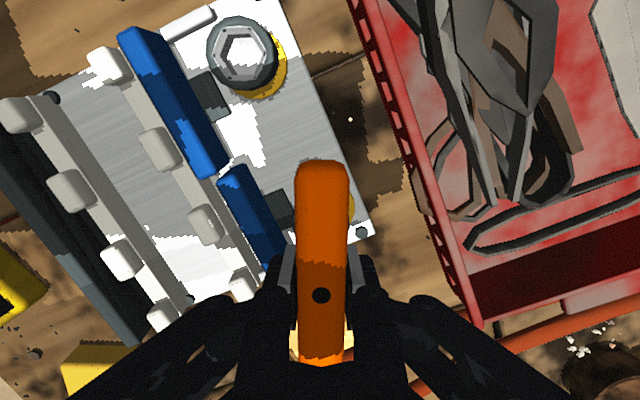

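The right jaw half has moved back from the left half (step at (220,175)). The fit has about 10° of play, so I'll turn a little further to reach the stop.

```bash
python3 -m jog '[[[0,0,0,2],[0,0,0,2],[0,0,0,2],[0,0,0,2],[0,0,0,0],[0,0,0,0],[0,0,0,0],[0,0,0,0]]]'
python3 -c "
from h import *
s=manip.sense();print(s['tcp_pos'],Rn.from_quat(s['tool_rot']).as_euler('xyz',degrees=True)[2],s['force'],s['ft_torque'])"
```

```text
t: 19.4
tcp_pos: [0.6258, -0.0475, 0.2653]
tool_rot: [0.991, -0.136, -0.0, 0.0]
force: [-3.7, 0.6, 7.6]
finger_gap: 0.243
[ 0.62583119 -0.04745807  0.26532635] -15.607354346164922 [-3.74992101  0.5598646   7.61792221] [ 0.03277602  0.69006371 -0.08277997]
```

```bash
python3 -m jog '[[[0,0,0,-5],[0,0,0,-5],[0,0,0,0],[0,0,8,0],[0,0,14,0],[0,0,16,0],[0,0,14,0],[0,0,0,0]]]'
python3 -m jog '[[[0,18.5,0,-5],[0,18.5,0,-5],[0,18.5,0,-5],[0,18.5,0,-5],[0,18.5,0,-4],[0,17.5,0,-2.4],[0,0,0,0],[0,0,0,0]]]'
python3 -c "
from h import *
im,c=snap('wrist','w4');s=manip.sense();print(s['tcp_pos'],Rn.from_quat(s['tool_rot']).as_euler('xyz',degrees=True)[2],s['force'],s['ft_torque'])
q=proj(c,[[.626,-.0475,.048],[.626,.0625,.048]]);print(q)
b=cv2.cvtColor(im,cv2.COLOR_RGB2BGR)
u,v=q[0].astype(int); u0=min(max(u-40,0),560);v0=min(max(v-40,0),320);print(u0,v0)
cv2.imwrite('pics/w4z.png',np.hstack([cv2.resize(b,(480,300)),cv2.resize(b[v0:v0+80,u0:u0+80],(300,300),interpolation=cv2.INTER_CUBIC)]))"
```

```text
t: 20.4
tcp_pos: [0.6266, -0.0476, 0.3177]
tool_rot: [0.975, -0.221, 0.002, 0.0]
force: [-0.1, -0.5, -3.0]
finger_gap: 0.247
t: 21.4
tcp_pos: [0.626, 0.0621, 0.3154]
tool_rot: [0.899, -0.438, -0.0, 0.0]
force: [-0.4, -0.3, -1.7]
finger_gap: 0.251
[0.62605038 0.06185232 0.31552013] -51.989196620255754 [-0.22007457 -0.41248047 -2.66869547] [ 0.01520368 -0.00222523  0.01456106]
[[420.68684248 272.77978736]
 [319.95866655 198.56763186]]
380 232
```

View pics/w4z.png

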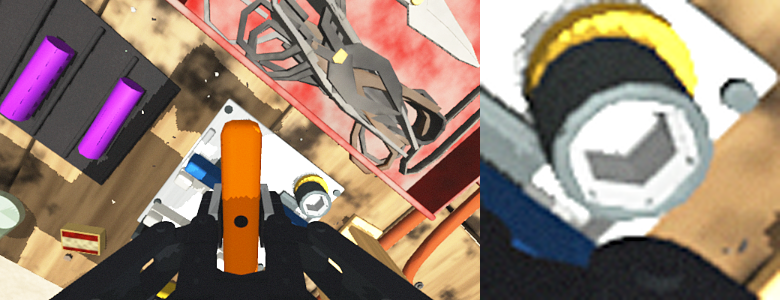

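The key is square in the grip and the right screw has been turned. Now I'll insert it in the left screw.

```bash
python3 -m jog '[[[0,0.4,-10,0],[0,0,-12,0],[0,0,0,0],[0,0,-4,0],[0,0,-4,0],[0,0,-4,0],[0,0,-4,0],[0,0,0,0]]]'
python3 -m jog '[[[0,0,-3,0],[0,0,-3,0],[0,0,-3,0],[0,0,-2,0],[0,0,-1,0],[0,0,-1,0],[0,0,0,0],[0,0,0,0]]]'
python3 -m jog '[[[0,0,-1,0],[0,0,0,0],[0,0,0,0],[0,0,0,0],[0,0,0,0],[0,0,0,0],[0,0,0,0],[0,0,0,0]]]'
python3 -c "
from h import *
s=manip.sense();print(s['tcp_pos'],Rn.from_quat(s['tool_rot']).as_euler('xyz',degrees=True)[2],s['force'],s['ft_torque'])"
```

```text
t: 22.45
tcp_pos: [0.6259, 0.063, 0.2773]
tool_rot: [0.899, -0.438, -0.0, 0.0]
force: [-0.0, -0.7, -2.0]
finger_gap: 0.254
t: 23.45
tcp_pos: [0.6261, 0.063, 0.2654]
tool_rot: [0.899, -0.438, 0.0, -0.0]
force: [-1.6, 0.3, 5.4]
finger_gap: 0.248
t: 24.45
tcp_pos: [0.6261, 0.063, 0.2653]
tool_rot: [0.899, -0.438, 0.0, -0.0]
force: [-3.4, 0.9, 10.0]
finger_gap: 0.247
[0.62611106 0.06297474 0.26530302] -51.98366073049659 [-3.40798625  0.88475418 10.02781917] [0.06037237 0.74743551 0.01411819]
```

```bash
python3 -m jog '[[[0,0,0,9],[0,0,0,10],[0,0,0,10],[0,0,0,10],[0,0,0,10],[0,0,0,10],[0,0,0,10],[0,0,0,10]]]'
python3 -m jog '[[[0,0,0,4],[0,0,0,4],[0,0,0,4],[0,0,0,4],[0,0,0,0],[0,0,0,0],[0,0,0,0],[0,0,0,0]]]'
python3 -c "
from h import *
s=manip.sense();print(s['tcp_pos'],Rn.from_quat(s['tool_rot']).as_euler('xyz',degrees=True)[2],s['force'],s['ft_torque'],s['q'])"
```

```text
t: 25.45
tcp_pos: [0.6259, 0.0627, 0.2653]
tool_rot: [0.972, 0.236, -0.0, 0.0]
force: [-3.7, -0.4, 9.8]
finger_gap: 0.247
t: 26.45
tcp_pos: [0.626, 0.0628, 0.2653]
tool_rot: [0.93, 0.367, 0.0, 0.0]
force: [-4.2, -0.2, 10.4]
finger_gap: 0.249
[0.62595366 0.06276708 0.26533856] 43.020209234563815 [-4.22757895 -0.17254294 10.36348391] [-0.1179976   0.79929786 -0.01622693] [-7.73133178e-02  7.08038457e-01  1.53087588e+00 -7.65319083e-04
  9.02362401e-01 -8.27683469e-01]
```

```bash
python3 -m jog '[[[0,0,0,2],[0,0,0,2],[0,0,0,0],[0,0,0,0],[0,0,0,0],[0,0,0,0],[0,0,0,0],[0,0,0,0]]]' >/dev/null
python3 -c "
from h import *
s=manip.sense();print(s['tcp_pos'],Rn.from_quat(s['tool_rot']).as_euler('xyz',degrees=True)[2],s['force'],s['ft_torque'])
im,c=snap('wrist','w5')
b=cv2.cvtColor(im,cv2.COLOR_RGB2BGR)
cv2.imwrite('pics/w5z.png',b)
im,c=snap('side','s5')
for a,ce,r,p in blobs(mask(im,'blue')):
    m,ang,L=axis(c,p,.05); print(a,ce.round(1),(m*1e3).round(1),round(ang,1),round(L*1e3))
im,c=snap('top','t5')
for a,ce,r,p in blobs(mask(im,'blue')):
    m,ang,L=axis(c,p,.05); print(a,ce.round(1),(m*1e3).round(1),round(ang,1),round(L*1e3))
"
```

```text
[0.6259424  0.0627045  0.26528521] 46.97226951434678 [-3.12990738 -0.86618049 11.15120452] [-0.19615757  0.83274942 -0.17282691]
107 [412.9 219.6] [584.8 -42.8] 90.9 86
```

View pics/w5z.png

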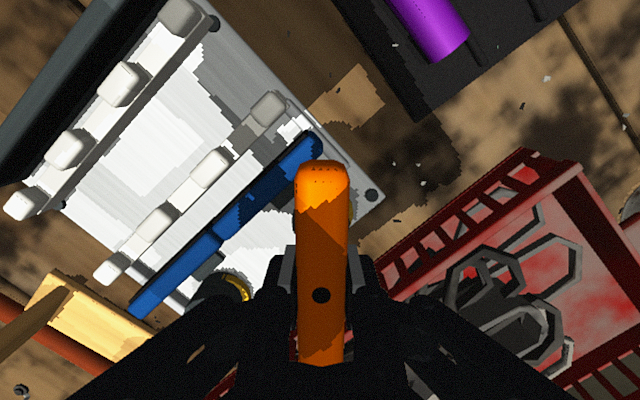

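Both jaw halves are now back and level, and the torque rose at the stop. The screws are slack, so I'll back off, lift, and go to the rack.

```bash
python3 -m jog '[[[0,0,0,-6],[0,0,0,-6],[0,0,0,0],[0,0,8,0],[0,0,16,0],[0,0,20,0],[0,0,20,0],[0,0,6,0]]]'
python3 -m jog '[[[-6.1,-28.2,0,7.7],[-6.1,-28.2,0,7.7],[-6.1,-28.2,0,7.7],[-6.1,-28.2,0,7.7],[-6.1,-28.2,0,7.6],[-6.1,-28.2,0,7.6],[-6.1,-28.2,0,7.6],[-6.1,-28.3,0,7.6]]]'
python3 -m jog '[[[0,0,0,0],[0,0,0,0],[0,0,-10,0],[0,0,-10,0],[0,0,-8,0],[0,0,0,0],[0,0,0,0],[0,0,0,0]]]'
python3 -c "
from h import *
s=manip.sense();print(s['tcp_pos'],Rn.from_quat(s['tool_rot']).as_euler('xyz',degrees=True)[2],s['force'],s['ft_torque'])
im,c=snap('wrist','w6')
print([ (x.round(1)) for x in proj(c,[[.5769,-.163,.098]])])
"
```

```text
t: 28.6
tcp_pos: [0.6266, 0.063, 0.3356]
tool_rot: [0.954, 0.301, 0.002, 0.001]
force: [-0.2, -0.3, -0.4]
finger_gap: 0.249
t: 29.6
tcp_pos: [0.5769, -0.1636, 0.3333]
tool_rot: [0.666, 0.746, -0.0, -0.0]
force: [0.5, -0.1, -1.7]
finger_gap: 0.251
t: 30.6
tcp_pos: [0.5774, -0.1629, 0.3061]
tool_rot: [0.668, 0.744, 0.0, 0.0]
force: [0.3, -0.2, -1.7]
finger_gap: 0.247
[ 0.57742295 -0.1628614   0.30606857] 96.20609718923409 [ 0.32263014 -0.22735623 -1.66210493] [ 0.01678945 -0.0211312   0.05648256]
[array([321.5, 229.5])]
```

```bash
python3 -m jog '[[[0,0,-12,0],[0,0,-12,0],[0,0,-12,0],[0,0,-8,0],[0,0,-4,0],[0,0,-3,0],[0,0,-2,0],[0,0,0,0]]]'
python3 -m jog '[[[0,0,0,0],[0,0,0,0],[0,0,0,0],[0,0,0,0],[0,0,0,0],[0,0,0,0],[0,0,0,0],[0,0,0,0]]]' 70
python3 -m jog '[[[0,0,5,0],[0,0,15,0],[0,0,30,0],[0,0,40,0],[0,0,45,0],[0,30,20,-5],[0,40,0,-5],[0,50,0,-5]]]'
python3 -m jog '[[[0,60,0,-9],[0,60,0,-9],[0,60,0,-9],[0,50,0,-9],[0,30,0,-9],[0,0,0,-9],[0,0,0,-9],[0,0,0,-9]]]' 100
python3 - <<'E'
from h import *
im,c=snap('wrist','w7'); s=manip.sense(); print(s['tcp_pos'],Rn.from_quat(s['tool_rot']).as_euler('xyz',degrees=True)[2],s['q'].round(2))
it,ct=snap('top','t7')
for n,i,cc in(('w',im,c),('t',it,ct)):
  for name,z in(('purple',.022),('orange',.102),('blue',.05)):
    for a,ce,r,p in blobs(mask(i,name),150):
        m,ang,L=axis(cc,p,z); print(n,name,a,ce.round(1),(m*1000).round(1),round(ang,1),round(L*1000))
E
```

```text
t: 31.65
tcp_pos: [0.5773, -0.1628, 0.2528]
tool_rot: [0.668, 0.744, 0.0, 0.0]
force: [-0.4, 0.1, -2.8]
finger_gap: 0.248
t: 32.65
tcp_pos: [0.5772, -0.1628, 0.2527]
tool_rot: [0.668, 0.744, 0.0, -0.0]
force: [-0.5, -0.0, -0.3]
finger_gap: 0.699
t: 33.65
tcp_pos: [0.5772, -0.0423, 0.4097]
tool_rot: [0.761, 0.649, 0.001, 0.001]
force: [0.5, 0.8, 0.9]
finger_gap: 0.699
t: 34.65
tcp_pos: [0.577, 0.2175, 0.409]
tool_rot: [0.997, 0.078, 0.001, -0.0]
force: [-0.1, 0.9, 0.1]
finger_gap: 1.0
[0.57700745 0.21737814 0.40893088] 8.747004744788569 [0.18 0.51 1.45 0.   1.18 0.03]
w purple 1903 [358.6  12.3] [591.  375.4] 178.7 101
w purple 2360 [297.2 103.9] [542.4 279.3] 173.5 103
w purple 2045 [297.1 178.6] [553.1 196.2] 179.2 103
w blue 1092 [304.1 309.9] [584.7  35.6] 90.4 159
t purple 273 [294.5 168.7] [565.7 190.8] -173.6 105
t orange 440 [451.6 174.9] [ 576.9 -160.6] -174.5 112
t blue 369 [371.7 169.4] [580.8   8.9] 90.4 172
```

View pics/t7.png

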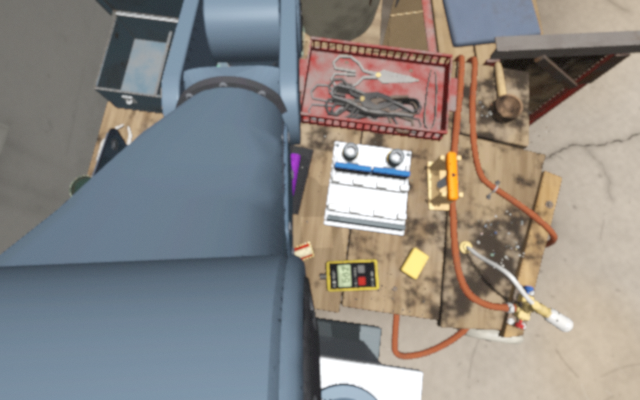

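The top view shows the key hung (451,175) and both jaw halves back. The bars lie almost along world x, so the tool needs a yaw of about 90° for them.

```bash
python3 -m jog '[[[-3.4,4,-11,10.2],[-3.4,4,-11,10.2],[-3.4,4,-11,10.2],[-3.4,4,-11,10.2],[-3.4,4,-11,10.2],[-3.4,4,-11,10.2],[-3.4,4,-11,10.2],[-3.4,4,-11,10.2]]]' 80 35
python3 -m jog '[[[0,0,0,0],[0,0,0,0],[0,0,0,0],[0,0,0,0],[0,0,0,0],[0,0,0,0],[0,0,0,0],[0,0,0,0]]]' |head -1
cat >> h.py <<'E'
def bars(c,im,z=.027):
    # fit bar pose: project octagonal prism, match mask centroid/axis
    out=[]
    a=np.radians(22.5+45*np.arange(8)); r=.0125/np.cos(np.pi/8)
    for A,ce,rc,p in blobs(mask(im,'purple'),300):
        m,ang,L=axis(c,p,.0165); x=np.r_[m,np.radians(ang)]
        bord=p[:,0].min()<2 or p[:,0].max()>637 or p[:,1].min()<2 or p[:,1].max()>397
        for _ in range(6):
            e=np.array([np.cos(x[2]),np.sin(x[2]),0]);n=np.array([-e[1],e[0],0])
            X=[np.r_[x[:2],.0165]+s*.05*e+r*np.cos(t)*n+r*np.sin(t)*np.array([0,0,1]) for s in(-1,1) for t in a]
            h=cv2.convexHull(proj(c,X).astype(np.float32)); M=np.zeros(im.shape[:2],np.uint8)
            cv2.fillConvexPoly(M,np.round(h*16).astype(np.int32),1,shift=4); ys,xs=np.where(M)
            m2,a2,_=axis(c,np.c_[xs,ys],.0165); da=(ang-a2+90)%180-90
            x=x+np.r_[m-m2,np.radians(da)]
        out.append((x[:2]*1e3,(np.degrees(x[2])+90)%180-90,A,len(xs),bord))
    return out
E
python3 - <<'E'
from h import *
im,c=snap('wrist','w8'); s=manip.sense(); print(s['tcp_pos']*1e3,Rn.from_quat(s['tool_rot']).as_euler('xyz',degrees=True)[2],s['q'].round(2))
for b in bars(c,im): print(b)
E
```

```text
t: 35.75
tcp_pos: [0.5501, 0.2493, 0.3202]
tool_rot: [0.699, 0.715, 0.0, 0.0]
force: [-0.7, 0.2, -1.0]
finger_gap: 0.799
t: 36.75
[550.04441309 249.24666287 319.68100935] 90.81311978604695 [ 0.24  0.6   1.56 -0.    0.97 -1.34]
(array([543.61473166, 279.23388715]), np.float64(-6.860875265556388), np.int32(3165), 3526, np.False_)
(array([555.03627161, 194.37873991]), np.float64(-0.8872406402677484), np.int32(3234), 3500, np.False_)
(array([577.2493897 , 382.64717379]), np.float64(-10.31083631407455), np.int32(3207), 3635, np.False_)
```

View pics/w8.png

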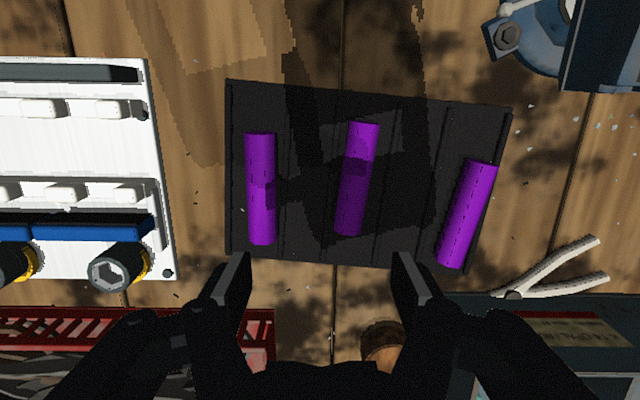

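The view shows all three bars: C at (261,189), B at (357,178) and A at (467,214), which is tilted about 10° in its bay. I'll pick C first.

```bash
python3 -m jog '[[[1.3,-13.7,-10,-0.4],[1.3,-13.7,-20,-0.4],[1.2,-13.7,-20,-0.4],[1.2,-13.7,-20,-0.5],[0,0,-20,0],[0,0,-20,0],[0,0,-14,0],[0,0,0,0]]]'
python3 -m jog '[[[0,0,-5,0],[0,0,-5,0],[0,0,0,0],[0,0,0,0],[0,0,0,0],[0,0,0,0],[0,0,0,0],[0,0,0,0]]]'
python3 -m jog '[[[0,0,0,0],[0,0,0,0],[0,0,0,0],[0,0,0,0],[0,0,0,0],[0,0,0,0],[0,0,0,0],[0,0,0,0]]]' 15 35
python3 -m jog '[[[0,0,5,0],[0,0,10,0],[0,0,15,0],[0,0,20,0],[0,0,20,0],[0,0,15,0],[0,0,0,0],[0,0,0,0]]]'
python3 -c "
from h import *
s=manip.sense();print(s['tcp_pos'],Rn.from_quat(s['tool_rot']).as_euler('xyz',degrees=True)[2],s['force'],s['finger_gap'])
im,c=snap('wrist','w9'); z=s['tcp_pos'][2]-.185+.0165
for a,ce,r,p in blobs(mask(im,'purple'),500): print(a,ce,p.min(0),p.max(0),[(ray(c,u,v,z+.0125)-s['tcp_pos'])[:2]*1e3 for u,v in((ce[0],p[:,1].min()),(ce[0],p[:,1].max()))])
"
```

```text
t: 37.8
tcp_pos: [0.5546, 0.1939, 0.1944]
tool_rot: [0.713, 0.701, -0.001, -0.001]
force: [-0.7, -0.6, -0.3]
finger_gap: 0.803
t: 38.8
tcp_pos: [0.5551, 0.1944, 0.1858]
tool_rot: [0.713, 0.702, 0.0, 0.0]
force: [0.0, 0.1, -0.6]
finger_gap: 0.804
t: 39.8
tcp_pos: [0.5551, 0.1944, 0.1858]
tool_rot: [0.713, 0.702, 0.0, 0.0]
force: [0.4, 0.5, 2.9]
finger_gap: 0.277
t: 40.8
tcp_pos: [0.5547, 0.1944, 0.2704]
tool_rot: [0.713, 0.702, -0.0, -0.0]
force: [-0.4, -0.8, -1.5]
finger_gap: 0.278
[0.5547432  0.19437991 0.27042755] 89.10984487746332 [-0.4257533  -0.84194437 -1.49696528] 0.277848956101726
4590 [439.13180828 186.8130719 ] [408 119] [472 257] [array([-70.85448347,  46.47655757]), array([-10.5940371 ,  52.73159512])]
4797 [569.60579529 225.77402543] [525 161] [615 292] [array([-53.49879437, 100.64451855]), array([  8.78998485, 115.3173376 ])]
7513 [321.78810063 263.11100759] [296 168] [349 359] [array([-52.20065152,   0.93107218]), array([46.96288732, -0.58430435])]
```

Bar C is gripped, so I'll carry it to the lane at y ≈ −48.6.

```bash
python3 -m jog '[[[-4.3,-30.4,0,0.1],[-4.3,-30.4,0,0.1],[-4.3,-30.4,0,0.1],[-4.3,-30.4,0,0.1],[-4.3,-30.4,0,0.1],[-4.3,-30.4,0,0.1],[-4.3,-30.4,0,0.1],[-4.1,-30.2,0,0.1]]]'
python3 -m jog '[[[0,0,0,0],[0,0,0,0],[0,0,-10,0],[0,0,-12,0],[0,0,-12,0],[0,0,-8,0],[0,0,0,0],[0,0,0,0]]]'
python3 -c "
from h import *
s=manip.sense();print(s['tcp_pos'],Rn.from_quat(s['tool_rot']).as_euler('xyz',degrees=True)[2],s['force'],s['finger_gap'])
im,c=snap('wrist','w10')
"
```

```text
t: 41.85
tcp_pos: [0.5204, -0.0495, 0.2699]
tool_rot: [0.708, 0.707, -0.0, -0.001]
force: [1.5, -0.2, -0.8]
finger_gap: 0.278
t: 42.85
tcp_pos: [0.521, -0.0486, 0.2287]
tool_rot: [0.708, 0.707, 0.0, 0.0]
force: [0.0, 0.3, -1.5]
finger_gap: 0.28
[ 0.52100136 -0.04862633  0.2287445 ] 89.907498361701 [ 0.00790405  0.28860646 -1.49822764] 0.27956466714651046
```

View pics/w10.png

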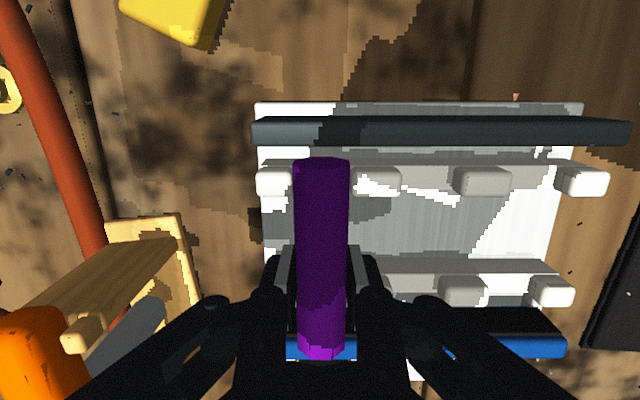

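```bash
python3 - <<'E'
from h import *
c={k:np.array(v) for k,v in manip.camera_info('wrist').items()}
print(proj(c,[[.465,-.0486,.048],[.465,.06,.048]]), 'bar end', ray(c,321,157,.0595+.0125)*1e3,'slot',[ray(c,u,175,.045)*1e3 for u in(291,354,402,452)])
E
python3 -m jog '[[[0,0,-5,0],[0,0,-4,0],[0,0,-3,0],[0,0,-2,0],[0,0,-2,0],[0,0,0,0],[0,0,0,0],[0,0,0,0]]]'
python3 -m jog '[[[0,0,-1,0],[0,0,0,0],[0,0,0,0],[0,0,0,0],[0,0,0,0],[0,0,0,0],[0,0,0,0],[0,0,0,0]]]'
```

```text
[[321.39486361 147.20882773]
 [549.9692479  146.73641706]] bar end [464.69237015 -48.76764882  72.        ] slot [array([479.44032869, -63.80838331,  45.        ]), array([479.50223908, -32.34005281,  45.        ]), array([479.54938874,  -8.37442666,  45.        ]), array([479.59848445,  16.58035134,  45.        ])]
t: 43.9
tcp_pos: [0.5209, -0.0486, 0.2128]
tool_rot: [0.708, 0.707, 0.0, 0.0]
force: [-0.8, 0.7, -1.0]
finger_gap: 0.278
t: 44.9
tcp_pos: [0.5209, -0.0486, 0.2118]
tool_rot: [0.708, 0.707, 0.0, 0.0]
force: [-0.1, -0.1, 2.5]
finger_gap: 0.276
```

```bash
python3 -m jog '[[[0,0,0,0],[0,0,0,0],[0,0,0,0],[0,0,0,0],[0,0,0,0],[0,0,0,0],[0,0,0,0],[0,0,0,0]]]' 45
python3 -m jog '[[[0,0,5,0],[0,0,10,0],[0,0,20,0],[0,0,30,0],[0,0,30,0],[0,0,15,0],[0,20,0,0],[0,30,0,0]]]'
python3 -m jog '[[[4,40,0,0],[4,45,0,0],[4,45,0,0],[4,40,0,0],[4,30,0,0],[4,20,0,0],[0,0,0,0],[0,0,0,0]]]' 80
python3 - <<'E'
from h import *
im,c=snap('wrist','w11'); s=manip.sense(); print(s['tcp_pos']*1e3,Rn.from_quat(s['tool_rot']).as_euler('xyz',degrees=True)[2],s['q'].round(2))
for b in bars(c,im): print(b)
E
```

```text
t: 45.9
tcp_pos: [0.5209, -0.0486, 0.2117]
tool_rot: [0.708, 0.707, -0.0, 0.0]
force: [0.6, -0.7, -0.1]
finger_gap: 0.454
t: 46.9
tcp_pos: [0.5208, 0.0014, 0.3221]
tool_rot: [0.708, 0.706, 0.0, 0.0]
force: [0.3, -0.8, 0.1]
finger_gap: 0.449
t: 47.9
tcp_pos: [0.5447, 0.2206, 0.3215]
tool_rot: [0.708, 0.706, -0.001, -0.0]
force: [-0.4, -0.2, 0.3]
finger_gap: 0.802
[544.74205043 220.35534948 321.54438185] 89.84555276579424 [ 0.19  0.58  1.61 -0.    0.95 -1.37]
(array([543.70812189, 279.32700769]), np.float64(-6.389983895164278), np.int32(3140), 3572, np.False_)
(array([577.65916335, 383.07662407]), np.float64(-10.409737174701036), np.int32(3156), 3687, np.False_)
(array([539.45442103, -81.43212799]), np.float64(-2.0255176841935736), np.int32(590), 1010, np.True_)
```

```bash
python3 -m jog '[[[-0.5,14.7,-10,-1.6],[-0.5,14.7,-20,-1.6],[-0.5,14.7,-20,-1.6],[-0.5,14.8,-20,-1.6],[0,0,-20,0],[0,0,-20,0],[0,0,-16,0],[0,0,0,0]]]'
python3 -m jog '[[[0,0,-5,0],[0,0,-5,0],[0,0,0,0],[0,0,0,0],[0,0,0,0],[0,0,0,0],[0,0,0,0],[0,0,0,0]]]'
python3 -m jog '[[[0,0,0,0],[0,0,0,0],[0,0,0,0],[0,0,0,0],[0,0,0,0],[0,0,0,0],[0,0,0,0],[0,0,0,0]]]' 15 35
python3 -m jog '[[[0,0,5,0],[0,0,10,0],[0,0,15,0],[0,0,20,0],[0,0,20,0],[0,0,15,0],[0,0,0,0],[0,0,0,0]]]'
python3 -c "
from h import *
s=manip.sense();print(s['tcp_pos'],Rn.from_quat(s['tool_rot']).as_euler('xyz',degrees=True)[2],s['force'],s['finger_gap'])
im,c=snap('wrist','w12'); z=s['tcp_pos'][2]-.1858+.0165
for a,ce,r,p in blobs(mask(im,'purple'),500): print(a,ce,p.min(0),p.max(0))
"
```

```text
t: 48.95
tcp_pos: [0.5425, 0.2796, 0.1943]
tool_rot: [0.746, 0.666, -0.001, -0.001]
force: [0.7, -0.3, 0.1]
finger_gap: 0.802
t: 49.95
tcp_pos: [0.5428, 0.2803, 0.1857]
tool_rot: [0.746, 0.666, 0.0, 0.0]
force: [0.2, 0.2, -0.7]
finger_gap: 0.799
t: 50.95
tcp_pos: [0.5429, 0.2804, 0.1859]
tool_rot: [0.746, 0.666, 0.0, 0.0]
force: [-0.6, 0.3, 3.1]
finger_gap: 0.278
t: 51.95
tcp_pos: [0.5425, 0.2802, 0.2704]
tool_rot: [0.746, 0.666, -0.0, -0.0]
force: [0.2, -0.5, -1.7]
finger_gap: 0.282
[0.54254075 0.2802147  0.2703931 ] 83.5096716701255 [ 0.22754086 -0.47564229 -1.69549864] 0.2822914123157478
10158 [320.72218941 256.73567631] [292 161] [350 362]
4903 [458.43932286 228.2457679 ] [428 164] [491 296]
```

```bash
python3 -m jog '[[[-2.4,-34.1,0,0.8],[-2.4,-34.1,0,0.8],[-2.4,-34.1,0,0.8],[-2.4,-34.1,0,0.8],[-2.4,-34.1,0,0.8],[-2.4,-34.1,0,0.8],[-2.4,-34,0,0.8],[-2.4,-33.9,0,0.8]]]'
python3 -m jog '[[[0,0,0,0],[0,0,0,0],[0,0,-10,0],[0,0,-12,0],[0,0,-12,0],[0,0,-8,0],[0,0,0,0],[0,0,0,0]]]'
python3 -c "
from h import *
s=manip.sense();print(s['tcp_pos'],Rn.from_quat(s['tool_rot']).as_euler('xyz',degrees=True)[2],s['force'],s['finger_gap'])
im,c=snap('wrist','w13')
for a,ce,r,p in blobs(mask(im,'purple'),500): print(a,ce,p.min(0),p.max(0))
zb=s['tcp_pos'][2]-.1858+.0165-.0125; p=max(blobs(mask(im,'purple'),500),key=lambda b:b[0])[3]
print('end x',ray(c,321,p[:,1].min(),zb)*1e3)
"
```

```text
t: 53.0
tcp_pos: [0.5233, 0.0067, 0.2699]
tool_rot: [0.708, 0.707, -0.0, -0.001]
force: [-0.4, -0.4, -1.4]
finger_gap: 0.282
t: 54.0
tcp_pos: [0.5238, 0.0078, 0.2288]
tool_rot: [0.708, 0.707, 0.0, 0.0]
force: [0.0, -0.6, -1.4]
finger_gap: 0.283
[0.52379558 0.00779857 0.22876928] 89.90765625635734 [ 0.01343435 -0.58979983 -1.38688854] 0.2830945876040066
8072 [214.52019326 220.43582755] [178 145] [247 303]
10140 [320.82859961 256.96666667] [293 161] [349 362]
end x [474.57164231   7.66655965  46.96927668]
```

Run:
```python
import cv2
for n in('w10','w13'):
    im=cv2.imread(f'pics/{n}.png'); print(n,[(r,im[r,321].tolist()) for r in range(146,174,2)])
```

```text
w10 [(146, [62, 60, 55]), (148, [102, 107, 105]), (150, [101, 102, 99]), (152, [103, 104, 103]), (154, [103, 102, 103]), (156, [92, 79, 88]), (158, [56, 15, 46]), (160, [55, 12, 42]), (162, [45, 3, 38]), (164, [56, 15, 44]), (166, [60, 18, 46]), (168, [53, 4, 41]), (170, [71, 23, 56]), (172, [61, 4, 46])]
w13 [(146, [117, 120, 118]), (148, [114, 117, 117]), (150, [119, 126, 117]), (152, [120, 118, 122]), (154, [106, 112, 110]), (156, [103, 109, 117]), (158, [105, 115, 119]), (160, [90, 77, 92]), (162, [61, 12, 44]), (164, [61, 7, 47]), (166, [64, 11, 46]), (168, [68, 22, 56]), (170, [59, 3, 46]), (172, [68, 20, 52])]
```

The bar ends sit at row 157 for C and row 161 for B, so B's centre is about 5 mm too far in +x. I'll shift it and lower.

```bash
python3 -m jog '[[[-2.5,0,0,0],[-2.5,0,0,0],[0,0,-5,0],[0,0,-4,0],[0,0,-3,0],[0,0,-2,0],[0,0,-2,0],[0,0,0,0]]]'
python3 -m jog '[[[0,0,-1,0],[0,0,0,0],[0,0,0,0],[0,0,0,0],[0,0,0,0],[0,0,0,0],[0,0,0,0],[0,0,0,0]]]'
python3 -m jog '[[[0,0,0,0],[0,0,0,0],[0,0,0,0],[0,0,0,0],[0,0,0,0],[0,0,0,0],[0,0,0,0],[0,0,0,0]]]' 45
python3 -m jog '[[[0,0,5,0],[0,0,10,0],[0,0,20,0],[0,0,30,0],[0,0,30,0],[0,0,15,0],[4,30,0,0],[4,40,0,0]]]'
python3 -m jog '[[[7,50,0,-1.5],[7,50,0,-1.5],[7,50,0,-1.5],[7,50,0,-1.5],[7,40,0,-1.5],[5,10,0,-1.5],[0,0,0,0],[0,0,0,0]]]' 80
python3 - <<'E'
from h import *
im,c=snap('wrist','w14'); s=manip.sense(); print(s['tcp_pos']*1e3,Rn.from_quat(s['tool_rot']).as_euler('xyz',degrees=True)[2],s['q'].round(2))
for b in bars(c,im): print(b)
E
```

```text
t: 55.05
tcp_pos: [0.5186, 0.0078, 0.2125]
tool_rot: [0.708, 0.707, -0.0, -0.0]
force: [0.5, 0.4, -1.7]
finger_gap: 0.282
t: 56.05
tcp_pos: [0.5187, 0.0078, 0.2118]
tool_rot: [0.708, 0.707, 0.0, 0.0]
force: [-0.2, 0.1, 1.1]
finger_gap: 0.28
t: 57.05
tcp_pos: [0.5186, 0.0078, 0.2117]
tool_rot: [0.708, 0.707, -0.0, -0.0]
force: [-0.4, 1.1, 0.3]
finger_gap: 0.448
t: 58.05
tcp_pos: [0.5268, 0.0778, 0.3222]
tool_rot: [0.708, 0.706, 0.0, 0.0]
force: [-0.9, -0.0, 0.4]
finger_gap: 0.449
t: 59.05
tcp_pos: [0.5663, 0.3271, 0.3214]
tool_rot: [0.761, 0.649, -0.001, -0.0]
force: [0.0, 0.1, 0.6]
finger_gap: 0.8
[566.39024318 326.94661528 321.4847337 ] 80.87727211652482 [ 0.35  0.66  1.43 -0.    1.05 -1.06]
(array([576.02432671, 381.94847918]), np.float64(-9.949671469514442), np.int32(3369), 3511, np.False_)
```

```bash
python3 -m jog '[[[2.5,13.8,-10,-0.2],[2.5,13.8,-20,-0.2],[2.5,13.8,-20,-0.2],[2.5,13.8,-20,-0.2],[0,0,-20,0],[0,0,-20,0],[0,0,-16,0],[0,0,0,0]]]'
python3 -m jog '[[[0,0,-5,0],[0,0,-5,0],[0,0,0,0],[0,0,0,0],[0,0,0,0],[0,0,0,0],[0,0,0,0],[0,0,0,0]]]'
python3 -m jog '[[[0,0,0,0],[0,0,0,0],[0,0,0,0],[0,0,0,0],[0,0,0,0],[0,0,0,0],[0,0,0,0],[0,0,0,0]]]' 15 35
python3 -m jog '[[[0,0,5,0],[0,0,10,0],[0,0,15,0],[0,0,20,0],[0,0,20,0],[0,0,15,0],[0,0,0,0],[0,0,0,0]]]'
python3 -c "
from h import *
s=manip.sense();print(s['tcp_pos'],Rn.from_quat(s['tool_rot']).as_euler('xyz',degrees=True)[2],s['force'],s['finger_gap'])
im,c=snap('wrist','w15')
for a,ce,r,p in blobs(mask(im,'purple'),500): print(a,ce,p.min(0),p.max(0))
print([(r,im[r,321].tolist()) for r in range(140,180,3)])
"
```

```text
t: 60.1
tcp_pos: [0.5761, 0.3823, 0.1938]
tool_rot: [0.766, 0.643, -0.002, -0.0]
force: [0.3, 0.0, 1.4]
finger_gap: 0.8
t: 61.1
tcp_pos: [0.5766, 0.383, 0.1857]
tool_rot: [0.765, 0.644, -0.0, 0.0]
force: [-0.5, 0.0, -0.3]
finger_gap: 0.8
t: 62.1
tcp_pos: [0.5767, 0.3831, 0.1859]
tool_rot: [0.765, 0.644, 0.0, 0.0]
force: [0.5, 0.4, 1.5]
finger_gap: 0.277
t: 63.1
tcp_pos: [0.5763, 0.3829, 0.2703]
tool_rot: [0.765, 0.644, -0.001, -0.0]
force: [-0.4, 0.3, -1.3]
finger_gap: 0.28
[0.57632779 0.3828936  0.27034365] 80.11144249833562 [-0.36221931  0.28145806 -1.27349939] 0.2803123993767551
10456 [320.76606733 254.18592196] [292 158] [350 361]
[(140, [48, 51, 50]), (143, [41, 46, 42]), (146, [48, 48, 44]), (149, [52, 49, 50]), (152, [46, 48, 44]), (155, [48, 45, 46]), (158, [66, 37, 82]), (161, [88, 31, 109]), (164, [86, 26, 108]), (167, [89, 29, 112]), (170, [98, 31, 126]), (173, [231, 62, 251]), (176, [230, 57, 250]), (179, [230, 58, 250])]
```

```bash
python3 -m jog '[[[-7,-39.9,0,1.2],[-7,-39.9,0,1.2],[-7,-39.9,0,1.2],[-7,-39.9,0,1.2],[-7,-39.9,0,1.3],[-7,-39.9,0,1.3],[-7,-39.9,0,1.3],[-7.1,-39.9,0,1.3]]]'
python3 -m jog '[[[0,0,0,0],[0,0,0,0],[0,0,-10,0],[0,0,-12,0],[0,0,-12,0],[0,0,-8,0],[0,0,0,0],[0,0,0,0]]]'
python3 -c "
from h import *
s=manip.sense();print(s['tcp_pos'],Rn.from_quat(s['tool_rot']).as_euler('xyz',degrees=True)[2],s['force'],s['finger_gap'])
im,c=snap('wrist','w16')
print([(r,im[r,321].tolist()) for r in range(148,170,2)])
b=cv2.cvtColor(im,cv2.COLOR_RGB2BGR)
r=[r for r in range(140,200) if im[r,321][1]<40][0]; zb=s['tcp_pos'][2]-.1858+.0165-.0125
print('end',r,ray(c,321,r,zb)*1e3)
"
```

```text
t: 64.15
tcp_pos: [0.5201, 0.0626, 0.27]
tool_rot: [0.706, 0.708, -0.0, -0.0]
force: [-0.8, -0.3, -1.4]
finger_gap: 0.284
t: 65.15
tcp_pos: [0.5207, 0.0638, 0.2288]
tool_rot: [0.706, 0.708, 0.0, 0.0]
force: [-0.1, 0.5, -0.7]
finger_gap: 0.281
[0.52070599 0.06381153 0.22878713] 90.10942216661198 [-0.09151027  0.52790661 -0.71602352] 0.2805401630110035
[(148, [136, 137, 135]), (150, [118, 125, 122]), (152, [124, 126, 123]), (154, [120, 123, 120]), (156, [124, 126, 124]), (158, [99, 90, 97]), (160, [54, 11, 66]), (162, [55, 19, 70]), (164, [50, 14, 63]), (166, [47, 2, 64]), (168, [55, 20, 69])]
end 144 [463.2081572   63.50350316  46.98712662]
```

View pics/w16.png

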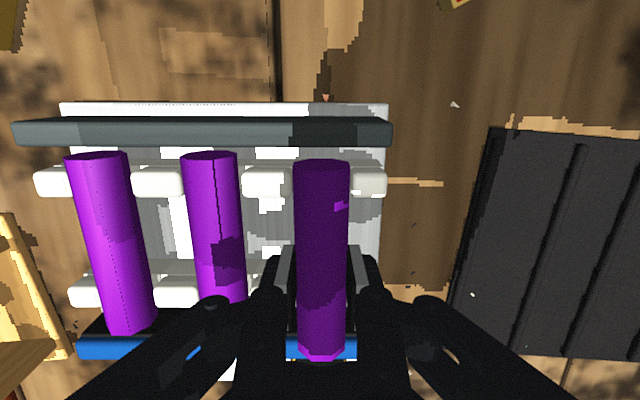

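Bars C and B lie in their slots at (105,240) and (213,225), and the third is above its slot. I'll lower and release it, then return for the key.

```bash
python3 -m jog '[[[-1.5,0,0,0],[0,0,0,0],[0,0,-5,0],[0,0,-4,0],[0,0,-3,0],[0,0,-2,0],[0,0,-2,0],[0,0,0,0]]]'
python3 -m jog '[[[0,0,-1,0],[0,0,0,0],[0,0,0,0],[0,0,0,0],[0,0,0,0],[0,0,0,0],[0,0,0,0],[0,0,0,0]]]'
python3 -m jog '[[[0,0,0,0],[0,0,0,0],[0,0,0,0],[0,0,0,0],[0,0,0,0],[0,0,0,0],[0,0,0,0],[0,0,0,0]]]' 45
python3 -m jog '[[[0,0,5,0],[0,0,10,0],[0,0,20,0],[0,0,30,0],[0,0,30,0],[0,0,15,0],[0,-10,0,0],[0,-20,0,0]]]'
python3 -m jog '[[[2,-35,0,1],[3,-40,0,1],[3,-40,0,1],[3,-40,0,1],[3,-25,0,1],[3,-17,0,1],[0,0,0,0],[0,0,0,0]]]' 100 60
python3 - <<'E'
from h import *
im,c=snap('wrist','w17'); s=manip.sense(); print(s['tcp_pos']*1e3,Rn.from_quat(s['tool_rot']).as_euler('xyz',degrees=True)[2],s['q'].round(2))
g=cv2.cvtColor(im,cv2.COLOR_RGB2GRAY); p=proj(c,[[.577,-.163,.107]])[0]; print('exp',p); u,v=p.astype(int); sub=g[v-25:v+26,u-25:u+26]
n,l,st,ce=cv2.connectedComponentsWithStats((sub<45).astype(np.uint8))
for i in range(1,n):
    if st[i,4]>10: q=ce[i]+[u-25,v-25]; print(st[i],q,ray(c,*q,.107)*1e3)
h=cv2.cvtColor(im,cv2.COLOR_RGB2HSV)
it,ct=snap('top','t17')
for name,z in(('orange',.102),('purple',.05)):
  for a,ce,r,p in blobs(mask(it,name),100):
    m,ang,L=axis(ct,p,z); print(name,a,(m*1e3).round(1),round(ang,1),round(L*1e3))
E
```

```text
t: 66.2
tcp_pos: [0.519, 0.0638, 0.2126]
tool_rot: [0.706, 0.708, -0.0, -0.0]
force: [0.8, -0.8, -1.3]
finger_gap: 0.278
t: 67.2
tcp_pos: [0.5191, 0.0638, 0.2118]
tool_rot: [0.706, 0.708, 0.0, 0.0]
force: [0.6, -0.4, 1.2]
finger_gap: 0.276
t: 68.2
tcp_pos: [0.5191, 0.0638, 0.2117]
tool_rot: [0.706, 0.708, 0.0, 0.0]
force: [-0.0, -0.2, 0.7]
finger_gap: 0.451
t: 69.2
tcp_pos: [0.5186, 0.0336, 0.3211]
tool_rot: [0.706, 0.708, -0.0, -0.001]
force: [-0.0, -0.5, -0.2]
finger_gap: 0.446
t: 70.2
tcp_pos: [0.5354, -0.1628, 0.3208]
tool_rot: [0.669, 0.744, -0.0, -0.001]
force: [0.2, -0.3, 0.5]
finger_gap: 1.004
[ 535.51985338 -162.46152925  320.99490772] 96.12350888874786 [-0.49  0.55  1.68  0.    0.91 -2.17]
exp [314.05281509 283.4999035 ]
[20 22 11 10 58] [314.01724138 284.17241379] [ 577.52788706 -162.97187833  107.        ]
```

The dot puts the key at (577.5, −163.0), so it is still hung. Gripping it again.

```bash
python3 -m jog '[[[14,-0.5,0,0],[14,0,0,0],[14,0,0,0],[0,0,-10,0],[0,0,-18,0],[0,0,-18,0],[0,0,-16,0],[0,0,-7,0]]]'
python3 -m jog '[[[0,0,0,0],[0,0,0,0],[0,0,0,0],[0,0,0,0],[0,0,0,0],[0,0,0,0],[0,0,0,0],[0,0,0,0]]]' 10 60
python3 -m jog '[[[0,0,8,0],[0,0,14,0],[0,0,20,0],[0,0,20,0],[0,0,18,0],[0,0,0,0],[0,0,0,0],[0,0,0,0]]]'
python3 - <<'E'
from h import *
s=manip.sense(); print(s['tcp_pos']*1e3,Rn.from_quat(s['tool_rot']).as_euler('xyz',degrees=True)[2],s['finger_gap'])
im,c=snap('wrist','w18')
zt=s['tcp_pos'][2]-.1555+.011; p=proj(c,[[*s['tcp_pos'][:2],zt]])[0]
g=cv2.cvtColor(im,cv2.COLOR_RGB2GRAY); u,v=p.astype(int); sub=g[v-20:v+21,u-20:u+21]
n,l,st,ce=cv2.connectedComponentsWithStats((sub<45).astype(np.uint8))
for i in range(1,n):
    if st[i,4]>30: q=ce[i]+[u-20,v-20]; print(st[i],q,(ray(c,*q,zt)-s['tcp_pos'])[:2]*1e3)
E
```

```text
t: 71.3
tcp_pos: [0.5774, -0.1636, 0.2509]
tool_rot: [0.669, 0.744, -0.0, -0.001]
force: [0.2, 1.9, -0.2]
finger_gap: 1.001
t: 72.3
tcp_pos: [0.5784, -0.1638, 0.2535]
tool_rot: [0.668, 0.744, 0.0, 0.001]
force: [-0.3, 0.5, 4.9]
finger_gap: 0.247
t: 73.3
tcp_pos: [0.5777, -0.1635, 0.3317]
tool_rot: [0.668, 0.744, -0.0, -0.001]
force: [-0.5, 0.0, -1.2]
finger_gap: 0.245
[ 577.69162798 -163.51561099  331.73986521] 96.10787881084595 0.24470402377441508
[ 12   9  17  16 220] [320.97272727 290.21363636] [-2.30204512 -0.32151527]
```

```bash
python3 -m jog '[[[0,20,0,0],[10,20,0,-1],[10,20,0,-1],[10,20,0,-1],[10,20,0,-1],[9,16,0,-2],[0,0,0,0],[0,0,0,0]]]'
python3 -m jog '[[[0,0,-14,0],[0,0,-14,0],[0,0,-10,0],[0,0,0,0],[0,0,-4,0],[0,0,-4,0],[0,0,-4,0],[0,0,0,0]]]'
python3 -m jog '[[[0,0,-4,0],[0,0,-3,0],[0,0,-3,0],[0,0,-1,0],[0,0,0,0],[0,0,0,0],[0,0,0,0],[0,0,0,0]]]'
python3 -c "
from h import *
s=manip.sense();print(s['tcp_pos'],Rn.from_quat(s['tool_rot']).as_euler('xyz',degrees=True)[2],s['force'],s['ft_torque'])"
```

```text
t: 74.35
tcp_pos: [0.6266, -0.0473, 0.3324]
tool_rot: [0.706, 0.708, -0.0, -0.0]
force: [0.4, -0.2, -1.3]
finger_gap: 0.248
t: 75.35
tcp_pos: [0.6269, -0.0476, 0.2824]
tool_rot: [0.706, 0.708, -0.0, -0.0]
force: [0.3, 0.8, -2.6]
finger_gap: 0.242
t: 76.35
tcp_pos: [0.6271, -0.0477, 0.2718]
tool_rot: [0.706, 0.708, 0.0, 0.0]
force: [-1.4, 0.2, -2.5]
finger_gap: 0.249
[ 0.62708021 -0.04768664  0.27182996] 90.1075603189883 [-1.36611372  0.20219966 -2.52744077] [-0.04049025 -0.02945337  0.03112148]
```

```bash
python3 -m jog '[[[0,0,-1.5,0],[0,0,-1.5,0],[0,0,-1,0],[0,0,0,0],[0,0,0,0],[0,0,0,0],[0,0,0,0],[0,0,0,0]]]'
python3 -m jog '[[[0,0,-1,0],[0,0,-1,0],[0,0,0,0],[0,0,0,0],[0,0,0,0],[0,0,0,0],[0,0,0,0],[0,0,0,0]]]'
python3 -c "
from h import *
s=manip.sense();print(s['tcp_pos'],Rn.from_quat(s['tool_rot']).as_euler('xyz',degrees=True)[2],s['force'],s['ft_torque'])"
```

```text
t: 77.35
tcp_pos: [0.6271, -0.0477, 0.2677]
tool_rot: [0.706, 0.708, 0.0, 0.0]
force: [0.8, 0.5, -1.7]
finger_gap: 0.245
t: 78.35
tcp_pos: [0.6272, -0.0476, 0.2675]
tool_rot: [0.706, 0.708, 0.0, 0.0]
force: [-1.1, 1.2, 6.9]
finger_gap: 0.247
[ 0.62717169 -0.04764771  0.26745145] 90.11817155757565 [-1.08600896  1.24367113  6.86420477] [ 0.13399422  0.50906079 -0.02612965]
```

```bash
python3 -m jog '[[[0,0,0,-9],[0,0,0,-10],[0,0,0,-10],[0,0,0,-10],[0,0,0,-10],[0,0,0,-10],[0,0,0,-10],[0,0,0,-10]]]'
python3 -m jog '[[[0,0,0,-5],[0,0,0,-5],[0,0,0,-4],[0,0,0,-2],[0,0,0,0],[0,0,0,0],[0,0,0,0],[0,0,0,0]]]'
python3 -c "
from h import *
s=manip.sense();print(s['tcp_pos'],Rn.from_quat(s['tool_rot']).as_euler('xyz',degrees=True)[2],s['force'],s['ft_torque'])"
python3 -m jog '[[[0,0,0,-2],[0,0,0,-2],[0,0,0,0],[0,0,0,0],[0,0,0,0],[0,0,0,0],[0,0,0,0],[0,0,0,0]]]'
python3 -c "
from h import *
s=manip.sense();print(s['tcp_pos'],Rn.from_quat(s['tool_rot']).as_euler('xyz',degrees=True)[2],s['force'],s['ft_torque'])
im,c=snap('wrist','w19')"
```

```text
t: 79.35
tcp_pos: [0.6265, -0.048, 0.2674]
tool_rot: [0.996, 0.095, -0.001, 0.001]
force: [-4.8, -1.2, 9.3]
finger_gap: 0.245
t: 80.35
tcp_pos: [0.6263, -0.048, 0.2674]
tool_rot: [0.999, -0.042, -0.001, 0.001]
force: [-4.5, -1.9, 9.5]
finger_gap: 0.248
[ 0.62631098 -0.04802981  0.26742648] -4.828600558251826 [-4.53342111 -1.89619476  9.52561452] [-0.22836863  1.07497253  0.05173016]
t: 81.35
tcp_pos: [0.6263, -0.048, 0.2674]
tool_rot: [0.997, -0.077, -0.001, 0.001]
force: [-4.3, -1.4, 9.4]
finger_gap: 0.244
[ 0.626256   -0.04802056  0.26740821] -8.83063489723417 [-4.34786815 -1.44214977  9.44206884] [-0.25831197  1.01051676 -0.00351843]
```

```bash
python3 -m jog '[[[0,0,0,-2],[0,0,0,-2],[0,0,0,0],[0,0,0,0],[0,0,0,0],[0,0,0,0],[0,0,0,0],[0,0,0,0]]]'
python3 -c "
from h import *
s=manip.sense();print(s['tcp_pos'],Rn.from_quat(s['tool_rot']).as_euler('xyz',degrees=True)[2],s['force'],s['ft_torque'])
im,c=snap('wrist','w20')
for n in('side','top'):
  im,c=snap(n,n+'20')
  for a,ce,r,p in blobs(mask(im,'blue'),30):
    m,ang,L=axis(c,p,.05); print(n,a,ce.round(1),(m*1e3).round(1),round(ang,1),round(L*1e3))
"
```

```text
t: 82.4
tcp_pos: [0.6262, -0.048, 0.2674]
tool_rot: [0.994, -0.111, -0.001, 0.001]
force: [-5.0, -1.7, 9.6]
finger_gap: 0.245
[ 0.62623342 -0.0479678   0.267401  ] -12.786313813629647 [-4.98401955 -1.72101856  9.57184778] [-0.20201301  1.00420998  0.18222   ]
side 167 [388.  205.6] [581.3  34.2] 85.0 129
side 42 [418.1 226.5] [574.7 -67.2] 85.5 29
```

View pics/w20.png

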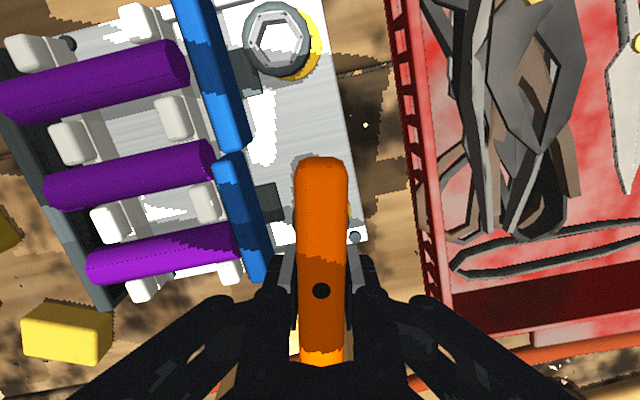

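The torque reached 0.18 N·m at the stop, the right jaw half has moved forward, and all three bars sit in their cradles. Next is the left screw.

```bash
python3 -m jog '[[[0,0,0,6],[0,0,0,5],[0,0,0,0],[0,0,8,0],[0,0,14,0],[0,0,16,0],[0,0,14,0],[0,0,4,0]]]'
python3 -m jog '[[[0.5,19,0,5],[0,19,0,5],[0,19,0,5],[0,19,0,6],[0,18,0,5.5],[0,16,0,5.3],[0,0,0,0],[0,0,0,0]]]'
python3 -c "
from h import *
s=manip.sense();print(s['tcp_pos'],Rn.from_quat(s['tool_rot']).as_euler('xyz',degrees=True)[2],s['force'],s['ft_torque'])"
```

```text
t: 83.55
tcp_pos: [0.6275, -0.0476, 0.3239]
tool_rot: [1.0, -0.016, 0.002, 0.0]
force: [0.2, 0.9, -2.1]
finger_gap: 0.247
t: 84.55
tcp_pos: [0.6275, 0.062, 0.3217]
tool_rot: [0.966, 0.257, -0.0, 0.0]
force: [0.2, -0.0, -2.3]
finger_gap: 0.25
[0.62752653 0.0619788  0.32171184] 29.83942556135067 [ 0.16778563 -0.00582319 -2.28135122] [-0.00601354  0.0102376  -0.0650804 ]
```

```bash
python3 -m jog '[[[-0.8,0,-14,0],[0,0,-14,0],[0,0,-2,0],[0,0,0,0],[0,0,-4,0],[0,0,-4,0],[0,0,-4,0],[0,0,0,0]]]'
python3 -m jog '[[[0,0,-3,0],[0,0,-3,0],[0,0,-3,0],[0,0,-1.5,0],[0,0,-1,0],[0,0,0,0],[0,0,0,0],[0,0,0,0]]]'
python3 -m jog '[[[0,0,-1,0],[0,0,-1,0],[0,0,0,0],[0,0,0,0],[0,0,0,0],[0,0,0,0],[0,0,0,0],[0,0,0,0]]]'
python3 -c "
from h import *
s=manip.sense();print(s['tcp_pos'],Rn.from_quat(s['tool_rot']).as_euler('xyz',degrees=True)[2],s['force'],s['ft_torque'])"
```

```text
t: 85.55
tcp_pos: [0.6266, 0.0624, 0.2793]
tool_rot: [0.966, 0.258, -0.0, -0.0]
force: [-0.3, -0.5, -1.9]
finger_gap: 0.246
t: 86.55
tcp_pos: [0.6266, 0.0622, 0.268]
tool_rot: [0.966, 0.258, -0.0, 0.0]
force: [-1.1, -1.0, -2.5]
finger_gap: 0.246
t: 87.55
tcp_pos: [0.6266, 0.0623, 0.2675]
tool_rot: [0.966, 0.258, -0.0, 0.0]
force: [-3.1, -2.7, 5.1]
finger_gap: 0.248
[0.62662604 0.06227055 0.26748801] 29.92413783688665 [-3.14439438 -2.6968921   5.07500401] [-0.48670807  0.80893298 -0.00523469]
```

Home at the same height. Turning clockwise by about 102° to the stop.

```bash
python3 -m jog '[[[0,0,0,-9],[0,0,0,-10],[0,0,0,-10],[0,0,0,-10],[0,0,0,-10],[0,0,0,-10],[0,0,0,-10],[0,0,0,-10]]]'
python3 -m jog '[[[0,0,0,-6],[0,0,0,-6],[0,0,0,-5],[0,0,0,-3],[0,0,0,-1],[0,0,0,0],[0,0,0,0],[0,0,0,0]]]'
python3 -c "
from h import *
s=manip.sense();print(s['tcp_pos'],Rn.from_quat(s['tool_rot']).as_euler('xyz',degrees=True)[2],s['force'],s['ft_torque'])"
```

```text
t: 88.55
tcp_pos: [0.626, 0.0623, 0.2675]
tool_rot: [0.909, -0.418, -0.001, 0.001]
force: [-5.2, -1.6, 7.5]
finger_gap: 0.245
t: 89.55
tcp_pos: [0.6259, 0.0625, 0.2675]
tool_rot: [0.819, -0.574, -0.001, 0.001]
force: [-5.7, -1.7, 6.2]
finger_gap: 0.243
[0.62586438 0.06248572 0.26747422] -70.03103608617293 [-5.66534548 -1.71336085  6.22968095] [-0.4126352   1.21733286  0.08438135]
```

```bash
python3 -m jog '[[[0,0,0,-2],[0,0,0,-2],[0,0,0,0],[0,0,0,0],[0,0,0,0],[0,0,0,0],[0,0,0,0],[0,0,0,0]]]'
python3 -c "
from h import *
s=manip.sense();print(s['tcp_pos'],Rn.from_quat(s['tool_rot']).as_euler('xyz',degrees=True)[2],s['force'],s['ft_torque'],s['q'])"
```

```text
t: 90.55
tcp_pos: [0.6258, 0.0625, 0.2675]
tool_rot: [0.799, -0.602, -0.001, 0.001]
force: [-5.4, -1.4, 8.0]
finger_gap: 0.245
[0.62583787 0.06251093 0.26746544] -74.0019337407566 [-5.44006237 -1.38616431  7.95820731] [-0.42528678  1.16958218  0.272596  ] [-7.77526650e-02  7.05256514e-01  1.52917725e+00 -6.81957299e-04
  9.09977216e-01  1.21424337e+00]
```

At the stop (0.27 N·m). Backing off and hanging the key.

```bash
python3 -m jog '[[[0,0,0,6],[0,0,0,5],[0,0,0,0],[0,0,8,0],[0,0,16,0],[0,0,20,0],[0,0,20,0],[0,0,6,0]]]'
python3 -m jog '[[[-6.3,-28.2,0,-2.6],[-6.3,-28.2,0,-2.6],[-6.3,-28.2,0,-2.6],[-6.3,-28.2,0,-2.6],[-6.3,-28.2,0,-2.6],[-6.3,-28.2,0,-2.6],[-6.3,-28.2,0,-2.6],[-6.3,-28.2,0,-2.6]]]'
python3 -m jog '[[[0,0,0,0],[0,0,0,0],[0,0,-10,0],[0,0,-10,0],[0,0,-8,0],[0,0,0,0],[0,0,0,0],[0,0,0,0]]]'
python3 -c "
from h import *
s=manip.sense();print(s['tcp_pos'],Rn.from_quat(s['tool_rot']).as_euler('xyz',degrees=True)[2],s['force'],s['ft_torque'])"
```

```text
t: 91.55
tcp_pos: [0.6281, 0.0627, 0.3399]
tool_rot: [0.852, -0.523, 0.003, -0.002]
force: [-0.2, -0.9, -2.9]
finger_gap: 0.242
t: 92.55
tcp_pos: [0.5766, -0.1641, 0.3369]
tool_rot: [0.743, -0.669, 0.001, -0.001]
force: [0.8, -0.7, -1.8]
finger_gap: 0.246
t: 93.55
tcp_pos: [0.5765, -0.1634, 0.3086]
tool_rot: [0.744, -0.668, 0.0, -0.0]
force: [0.4, -0.5, -1.4]
finger_gap: 0.245
[ 0.57650317 -0.1633811   0.30855418] -83.89284020325572 [ 0.35956777 -0.50892278 -1.38907842] [-0.01700425 -0.02563795 -0.00150194]
```

```bash
python3 -m jog '[[[0,0,-12,0],[0,0,-12,0],[0,0,-12,0],[0,0,-8,0],[0,0,-5,0],[0,0,-3,0],[0,0,-2,0],[0,0,0,0]]]'
python3 -m jog '[[[0,0,0,0],[0,0,0,0],[0,0,0,0],[0,0,0,0],[0,0,0,0],[0,0,0,0],[0,0,0,0],[0,0,0,0]]]' 70
python3 -m jog '[[[0,0,5,0],[0,0,15,0],[0,0,30,0],[0,0,40,0],[0,0,45,0],[0,0,20,0],[0,20,0,0],[0,20,0,0]]]'
python3 -m jog '[[[4,20,0,0],[4,20,0,0],[4,20,0,0],[4,20,0,0],[4,15,0,0],[0,0,0,0],[0,0,0,0],[0,0,0,0]]]' 100
python3 - <<'E'
from h import *
im,c=snap('wrist','w21'); s=manip.sense(); print(s['tcp_pos']*1e3,Rn.from_quat(s['tool_rot']).as_euler('xyz',degrees=True)[2])
g=cv2.cvtColor(im,cv2.COLOR_RGB2GRAY); p=proj(c,[[.577,-.163,.107]])[0]; u,v=p.astype(int); sub=g[v-20:v+21,u-20:u+21]
n,l,st,ce=cv2.connectedComponentsWithStats((sub<45).astype(np.uint8))
for i in range(1,n):
    if st[i,4]>10: q=ce[i]+[u-20,v-20]; print('dot',st[i],q,ray(c,*q,.107)*1e3)
for name,z in(('purple',.048),('blue',.05)):
  for a,ce,r,p in blobs(mask(im,name),150):
    m,ang,L=axis(c,p,z); print(name,a,ce.round(),(m*1e3).round(1),round(ang,1),round(L*1e3))
cv2.imwrite('pics/w21z.png',cv2.resize(cv2.cvtColor(im[60:320,120:536],cv2.COLOR_RGB2BGR),(800,500)))
E
```

```text
t: 94.55
tcp_pos: [0.5764, -0.1633, 0.2543]
tool_rot: [0.744, -0.668, 0.0, -0.0]
force: [-0.3, -1.1, -2.8]
finger_gap: 0.243
t: 95.55
tcp_pos: [0.5763, -0.1633, 0.2542]
tool_rot: [0.744, -0.668, -0.0, -0.0]
force: [0.4, 0.5, -0.6]
finger_gap: 0.699
t: 96.55
tcp_pos: [0.5757, -0.1216, 0.4086]
tool_rot: [0.744, -0.669, -0.001, 0.0]
force: [0.3, 0.5, -0.0]
finger_gap: 0.699
t: 97.55
tcp_pos: [0.5963, -0.029, 0.4092]
tool_rot: [0.743, -0.669, 0.0, 0.0]
force: [0.2, 0.7, 0.4]
finger_gap: 1.003
[596.27861192 -28.98430679 409.20253767] -83.95140525018523
purple 1865 [234. 226.] [520.9  62. ] -179.3 106
purple 1814 [282. 232.] [518.6   7.4] 179.4 109
purple 1780 [330. 237.] [518.1 -48.7] -179.8 107
blue 1497 [245. 177.] [581.1  50.7] 90.8 88
blue 1436 [327. 185.] [580.9 -37.8] 89.4 87
```

View pics/w21z.png

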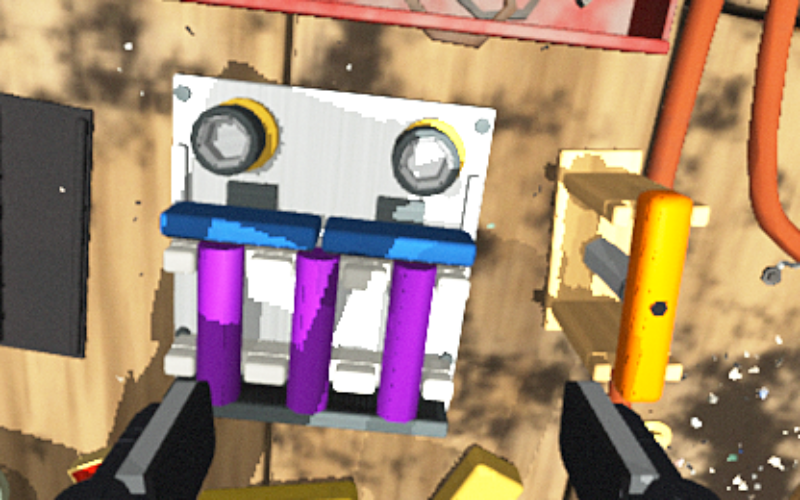

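The bars lie centred in the three cradles, the jaw halves are level, and the key hangs in both forks. That was my last picture. I'll check the screw angles numerically from the same viewpoint as w2.

```bash
python3 -m jog '[[[-3.3,5.7,-14.7,0],[-3.3,5.7,-14.7,0],[-3.3,5.7,-14.7,0],[-3.3,5.7,-14.7,0],[-3.3,5.7,-14.7,0],[-3.3,5.5,-14.7,0],[0,0,0,0],[0,0,0,0]]]' 
python3 -m jog '[[[0,0,0,0],[0,0,0,0],[0,0,0,0],[0,0,0,0],[0,0,0,0],[0,0,0,0],[0,0,0,0],[0,0,0,0]]]' | head -2
python3 - <<'E'
from h import *
im,c=snap('wrist','w22'); s=manip.sense(); print(s['tcp_pos'])
def polar(img,cx,cy):
    g=cv2.cvtColor(img,cv2.COLOR_RGB2GRAY).astype(np.float32)
    r=np.arange(9,18,.25)*1e-3; th=np.radians(np.arange(0,360,1))
    X=np.stack([cx+r[None]*np.cos(th[:,None]),cy+r[None]*np.sin(th[:,None]),np.full((360,len(r)),.048)],-1).reshape(-1,3)
    q=proj(c,X).astype(np.float32).reshape(360,-1,2)
    return cv2.remap(g,q[...,0],q[...,1],cv2.INTER_LINEAR),r
old=cv2.cvtColor(cv2.imread('pics/w2.png'),cv2.COLOR_BGR2RGB)
th=np.radians(np.arange(360))
for n,cx,cy in(('L',.6263,.0625),('R',.626,-.0475)):
    for tag,i in(('w2',old),('now',im)):
        P,r=polar(i,cx,cy); G=abs(np.gradient(P,axis=1)); 
        # hexagon template score: edge of radius apothem a at phase ph
        best=[]
        for a in np.arange(12,14.01,.25)*1e-3:
            for ph in range(60):
                d=(np.arange(360)-ph)%60; rr=a/np.cos(np.radians(d-30)); k=np.clip(np.round((rr-r[0])/.00025).astype(int),0,len(r)-1)
                best.append((np.median(np.sqrt(G[np.arange(360),k])),ph,a))
        best.sort(reverse=True); print(n,tag,[(round(float(b[0]),2),b[1],round(b[2]*1e3,2)) for b in best[:5]])
E
```

```text
t: 98.6
tcp_pos: [0.5769, 0.0057, 0.3212]
tool_rot: [0.744, -0.668, 0.0, -0.0]
force: [0.7, 0.3, 1.0]
finger_gap: 1.003
t: 99.6
tcp_pos: [0.5766, 0.0058, 0.321]
[0.57653553 0.00573514 0.32097768]
L w2 [(3.22, 36, np.float64(13.75)), (3.22, 37, np.float64(13.75)), (3.2, 35, np.float64(13.75)), (3.19, 38, np.float64(13.75)), (3.17, 40, np.float64(13.75))]
L now [(3.35, 45, np.float64(13.75)), (3.35, 44, np.float64(13.75)), (3.34, 46, np.float64(13.75)), (3.34, 47, np.float64(13.5)), (3.34, 43, np.float64(13.75))]
R w2 [(3.51, 41, np.float64(13.75)), (3.51, 42, np.float64(13.75)), (3.47, 40, np.float64(13.75)), (3.46, 43, np.float64(13.75)), (3.46, 44, np.float64(13.75))]
R now [(4.04, 43, np.float64(13.75)), (4.03, 44, np.float64(13.75)), (4.03, 42, np.float64(13.75)), (4.02, 45, np.float64(13.75)), (4.0, 46, np.float64(13.75))]
```

This check disagrees with the torque reading. The template puts the left socket at about 45° and the right at 43.5°, where 34° would be fully tight, so both screws sit at only about 1.3 rad. The likely cause is that the key sat slightly off-centre and dragged each screw back when I backed off 11°. It also means the right screw may have been under 1.35 rad while I worked the left one. I'll redo the right screw with hardly any back-off, then run the whole slack-to-tight sequence on the left.

```bash
python3 -m jog '[[[0,-20,2,0],[0,-24,2,0],[0,-24,2,0],[0,-24,2,0],[0,-24,2,0],[0,-24,0,0],[0,-20,0,0],[0,-8.5,0,0]]]' 100 60
python3 -m jog '[[[0,0,0,0],[0,0,0,0],[0,0,0,0],[0,0,0,0],[0,0,0,0],[0,0,0,0],[0,0,0,0],[0,0,0,0]]]' | head -2
cat >> h.py <<'E'
def dot(X0,zt,tag='dot'):
    im,c=snap('wrist',tag); s=manip.sense(); p=proj(c,[[*X0,zt]])[0]; u,v=p.astype(int); g=cv2.cvtColor(im,cv2.COLOR_RGB2GRAY)
    sub=g[v-16:v+17,u-16:u+17]; n,l,st,ce=cv2.connectedComponentsWithStats((sub<min(60,np.median(sub)*.55)).astype(np.uint8))
    print('tcp',s['tcp_pos']*1e3,'yaw',Rn.from_quat(s['tool_rot']).as_euler('xyz',degrees=True)[2],'exp',p)
    for i in range(1,n):
        if st[i,4]>12: q=ce[i]+[u-16,v-16]; print('dot',st[i],q,ray(c,*q,zt)*1e3)
E
python3 -c "
from h import *
dot((.577,-.163),.107,'d1')"
```

```text
t: 100.65
tcp_pos: [0.5764, -0.1646, 0.3311]
tool_rot: [0.743, -0.669, 0.0, -0.0]
force: [0.7, -0.1, 0.6]
finger_gap: 0.998
t: 101.65
tcp_pos: [0.5765, -0.1628, 0.331]
tcp [ 576.52690706 -162.81361595  330.97273445] yaw -83.89726027176278 exp [320.86836966 220.53861853]
dot [13 11 11 11 94] [321.81914894 219.79787234] [ 577.59463611 -163.56907153  107.        ]
```

```bash
python3 -m jog '[[[1,-0.7,0,0],[0,0,0,0],[0,0,-15,0],[0,0,-18,0],[0,0,-18,0],[0,0,-16,0],[0,0,-8,0],[0,0,-4,0]]]'
python3 -m jog '[[[0,0,0,0],[0,0,0,0],[0,0,0,0],[0,0,0,0],[0,0,0,0],[0,0,0,0],[0,0,0,0],[0,0,0,0]]]' 10 60
python3 -m jog '[[[0,0,8,0],[0,0,14,0],[0,0,20,0],[0,0,20,0],[0,0,18,0],[0,0,0,0],[0,0,0,0],[0,0,0,0]]]'
python3 -c "
from h import *
s=manip.sense()['tcp_pos']; dot(s[:2],s[2]-.1565+.011,'d2')"
```

```text
t: 102.7
tcp_pos: [0.5776, -0.1635, 0.2514]
tool_rot: [0.744, -0.668, -0.0, 0.0]
force: [-0.3, -0.2, -0.1]
finger_gap: 1.0
t: 103.7
tcp_pos: [0.5778, -0.1636, 0.2527]
tool_rot: [0.744, -0.668, 0.001, -0.0]
force: [0.4, 0.3, 5.5]
finger_gap: 0.248
t: 104.7
tcp_pos: [0.5772, -0.1633, 0.3311]
tool_rot: [0.744, -0.668, -0.001, 0.0]
force: [0.3, 0.2, -1.0]
finger_gap: 0.248
tcp [ 577.2739689  -163.33807363  331.06635191] yaw -83.88924494324633 exp [320.86270385 293.59007476]
dot [  8   9  18  17 231] [320.67099567 294.00865801] [ 576.95705337 -163.2577742   185.55068003]
```

```bash
python3 -m jog '[[[0,20,0,0],[10,20,0,-4.5],[10,20,0,-4.5],[10,20,0,-4.5],[10,20,0,-4.5],[8.5,15.8,0,-4.6],[0,0,0,0],[0,0,0,0]]]'
python3 -m jog '[[[0,0,-14,0],[0,0,-14,0],[0,0,-10,0],[0,0,0,0],[0,0,-4,0],[0,0,-4,0],[0,0,-4,0],[0,0,0,0]]]'
python3 -c "
from h import *
s=manip.sense();print(s['tcp_pos'],Rn.from_quat(s['tool_rot']).as_euler('xyz',degrees=True)[2],s['force'],s['ft_torque'])"
```

```text
t: 105.75
tcp_pos: [0.6256, -0.0473, 0.3317]
tool_rot: [-0.599, 0.801, 0.0, -0.001]
force: [0.2, -0.8, -2.8]
finger_gap: 0.247
t: 106.75
tcp_pos: [0.6259, -0.0476, 0.2817]
tool_rot: [-0.598, 0.801, 0.0, -0.0]
force: [0.1, 0.2, -2.0]
finger_gap: 0.248
[ 0.62590328 -0.04759573  0.2817017 ] -106.4878524384176 [ 0.07841906  0.24389405 -1.98786975] [-0.03327713 -0.02381717 -0.02084487]
```

```bash
python3 -m jog '[[[0,0,-4,0],[0,0,-4,0],[0,0,-3,0],[0,0,-2,0],[0,0,-2,0],[0,0,-1,0],[0,0,0,0],[0,0,0,0]]]'
python3 -c "
from h import *
s=manip.sense();print(s['tcp_pos'],s['force'],s['ft_torque'])"
python3 -m jog '[[[0,0,0,-4],[0,0,0,-4],[0,0,0,-4],[0,0,0,-3],[0,0,0,0],[0,0,0,0],[0,0,0,0],[0,0,0,0]]]'
python3 -c "
from h import *
s=manip.sense();print(s['tcp_pos'],Rn.from_quat(s['tool_rot']).as_euler('xyz',degrees=True)[2],s['force'],s['ft_torque'])"
python3 -m jog '[[[0,0,0,-2],[0,0,0,-1],[0,0,0,0],[0,0,0,0],[0,0,0,0],[0,0,0,0],[0,0,0,0],[0,0,0,0]]]' >/dev/null
python3 -c "
from h import *
s=manip.sense();print(s['tcp_pos'],Rn.from_quat(s['tool_rot']).as_euler('xyz',degrees=True)[2],s['force'],s['ft_torque'])"
```

```text
t: 107.75
tcp_pos: [0.6261, -0.0477, 0.2666]
tool_rot: [-0.598, 0.801, -0.0, 0.0]
force: [-2.0, 0.5, 4.1]
finger_gap: 0.241
[ 0.62612586 -0.04768516  0.26661805] [-2.04619231  0.50607213  4.14961661] [ 0.10717741  0.30501672 -0.00559979]
t: 108.75
tcp_pos: [0.6259, -0.0477, 0.2666]
tool_rot: [-0.489, 0.872, -0.0, -0.0]
force: [-2.6, -0.6, 5.7]
finger_gap: 0.245
[ 0.62594832 -0.04769728  0.2665946 ] -121.42186348796751 [-2.61908835 -0.61233385  5.73781367] [0.02848663 0.4532142  0.03490078]
[ 0.62594626 -0.04769897  0.26658694] -124.41399261731992 [-1.85643799 -0.41920694  5.32778177] [-0.0059432   0.50059771  0.09595298]
```

```bash
python3 -m jog '[[[0,0,0,-2],[0,0,0,-2],[0,0,0,0],[0,0,0,0],[0,0,0,0],[0,0,0,0],[0,0,0,0],[0,0,0,0]]]' >/dev/null
python3 -c "
from h import *
s=manip.sense();print(s['tcp_pos'],Rn.from_quat(s['tool_rot']).as_euler('xyz',degrees=True)[2],s['force'],s['ft_torque'])"
```

```text
[ 0.62594544 -0.04770669  0.26659992] -128.41455378143462 [-1.97819822 -0.71466085  5.9699185 ] [-0.00515729  0.42863749  0.05831548]
```

```bash
python3 -m jog '[[[0,0,0,-2],[0,0,0,-2],[0,0,0,0],[0,0,0,0],[0,0,0,0],[0,0,0,0],[0,0,0,0],[0,0,0,0]]]' >/dev/null
python3 -c "
from h import *
s=manip.sense();print(s['tcp_pos'],Rn.from_quat(s['tool_rot']).as_euler('xyz',degrees=True)[2],s['force'],s['ft_torque'])"
python3 -m jog '[[[0,0,0,-2],[0,0,0,-1],[0,0,0,0],[0,0,0,0],[0,0,0,0],[0,0,0,0],[0,0,0,0],[0,0,0,0]]]' >/dev/null
python3 -c "
from h import *
s=manip.sense();print(s['tcp_pos'],Rn.from_quat(s['tool_rot']).as_euler('xyz',degrees=True)[2],s['force'],s['ft_torque'])"
```

```text
[ 0.62591373 -0.04769161  0.26656868] -132.37647051629313 [-3.19871646 -0.81076987  4.08677408] [0.03444387 0.47072823 0.21821264]
[ 0.6259129  -0.04769051  0.26658054] -135.34010653762482 [-2.50552633  0.49445312  5.3200413 ] [-0.03296345  0.48921321  0.28723802]
```

```bash
python3 -m jog '[[[0,0,0,-0],[0,0,0,4],[0,0,0,4],[0,0,8,0],[0,0,14,0],[0,0,18,0],[0,0,14,0],[0,0,0,0]]]'
python3 -m jog '[[[-8.2,8.9,0,7],[-8.2,8.9,0,7],[-8.2,8.9,0,7],[-8.2,8.9,0,7],[-8.2,8.9,0,7],[-8.2,8.9,0,8],[0,0,0,0],[0,0,0,0]]]'
python3 -m jog '[[[0,0,0,0],[0,0,0,0],[0,0,0,0],[0,0,0,0],[0,0,0,0],[0,0,0,0],[0,0,0,0],[0,0,0,0]]]' | head -3
cat > hexm.py <<'E'
from h import *
def run(im,c,scr=(('L',.6263,.0625),('R',.626,-.0475))):
    g=cv2.cvtColor(im,cv2.COLOR_RGB2GRAY).astype(np.float32); r=np.arange(9,19,.25)*1e-3; th=np.radians(np.arange(360))
    for n,x0,y0 in scr:
        best=[]
        for cx in np.arange(-1.5,1.6,.5)*1e-3:
            for cy in np.arange(-1.5,1.6,.5)*1e-3:
                X=np.stack([x0+cx+r[None]*np.cos(th[:,None]),y0+cy+r[None]*np.sin(th[:,None]),np.full((360,len(r)),.048)],-1).reshape(-1,3)
                q=proj(c,X).astype(np.float32).reshape(360,-1,2); P=cv2.remap(g,q[...,0],q[...,1],cv2.INTER_LINEAR); G=abs(np.gradient(P,axis=1))
                for a in np.arange(11.5,14.1,.25)*1e-3:
                    for ph in range(0,60,1):
                        d=(np.arange(360)-ph)%60; k=np.clip(np.round((a/np.cos(np.radians(d-30))-r[0])/.00025).astype(int),0,len(r)-1)
                        best.append((np.sqrt(G[np.arange(360),k]).mean(),ph,a*1e3,cx*1e3,cy*1e3))
        best.sort(reverse=True); print(n,np.array(best[:4]).round(2).tolist())
E
python3 - <<'E'
from hexm import *
im,c=snap('wrist','w23'); s=manip.sense(); print(s['tcp_pos'],Rn.from_quat(s['tool_rot']).as_euler('xyz',degrees=True)[2])
print('now');run(im,c)
for t in('w2','w22'):
    print(t); run(cv2.cvtColor(cv2.imread(f'pics/{t}.png'),cv2.COLOR_BGR2RGB),c)
E
```

```text
t: 113.75
tcp_pos: [0.6266, -0.0477, 0.3227]
tool_rot: [-0.442, 0.897, -0.002, 0.002]
force: [0.2, 0.5, -1.8]
finger_gap: 0.248
t: 114.75
tcp_pos: [0.5772, 0.0055, 0.3201]
tool_rot: [0.74, -0.673, 0.0, -0.0]
force: [0.0, 0.8, -1.4]
finger_gap: 0.245
t: 115.75
tcp_pos: [0.5769, 0.0057, 0.32]
tool_rot: [0.74, -0.672, 0.0, 0.0]
[0.57683461 0.00573361 0.32000523] -84.48890409217451
now
L [[3.49, 44.0, 13.75, -0.5, -0.5], [3.47, 43.0, 13.5, 0.0, -0.5], [3.47, 43.0, 13.75, -0.5, -0.5], [3.47, 44.0, 13.5, 0.0, -0.5]]
R [[4.11, 40.0, 13.75, 0.0, 0.0], [4.1, 41.0, 13.75, 0.0, 0.0], [4.09, 39.0, 13.75, 0.0, 0.0], [4.03, 42.0, 13.75, 0.0, 0.0]]
w2
L [[3.57, 38.0, 13.5, 1.0, -0.5], [3.56, 37.0, 13.5, 1.0, -0.5], [3.54, 39.0, 13.5, 1.0, -0.5], [3.53, 36.0, 13.5, 1.0, -0.5]]
R [[3.99, 43.0, 13.75, -0.5, 0.0], [3.97, 44.0, 13.75, -0.5, 0.0], [3.97, 42.0, 13.75, -0.5, 0.0], [3.91, 45.0, 13.75, -0.5, 0.0]]
w22
L [[3.72, 43.0, 13.5, 1.0, -1.0], [3.7, 44.0, 13.5, 1.0, -1.0], [3.69, 42.0, 13.5, 1.0, -1.0], [3.65, 41.0, 13.5, 1.0, -1.0]]
R [[4.01, 43.0, 13.75, -0.5, -0.5], [4.0, 44.0, 13.75, -0.5, -0.5], [3.99, 42.0, 13.75, -0.5, -0.5], [3.95, 45.0, 13.75, -0.5, -0.5]]
```

The back-off does drag the screw: an 8° back-off left the right socket at 40°, and 11° left it at 43°. The 1.35 rad limit is about 42.7°, so that margin is thin. I'll redo the right screw and lift straight off the stop.

```bash
python3 -m jog '[[[12.3,-13.3,0,-6.3],[12.3,-13.3,0,-6.4],[12.3,-13.3,0,-6.4],[12.2,-13.4,0,-6.4],[0,0,0,0],[0,0,-14,0],[0,0,-14,0],[0,0,0,0]]]'
python3 -m jog '[[[0,0,-4,0],[0,0,-4,0],[0,0,-4,0],[0,0,-4,0],[0,0,-4,0],[0,0,-3,0],[0,0,-2,0],[0,0,-1,0]]]'
python3 -m jog '[[[0,0,0,0],[0,0,0,-5],[0,0,0,-5],[0,0,0,-5],[0,0,0,-4],[0,0,0,-2],[0,0,0,0],[0,0,0,0]]]'
python3 -c "
from h import *
s=manip.sense();print(s['tcp_pos'],Rn.from_quat(s['tool_rot']).as_euler('xyz',degrees=True)[2],s['force'],s['ft_torque'])"
```

```text
t: 116.8
tcp_pos: [0.6248, -0.0468, 0.2898]
tool_rot: [-0.574, 0.819, 0.002, -0.002]
force: [-0.1, 0.2, -2.6]
finger_gap: 0.249
t: 117.8
tcp_pos: [0.626, -0.0476, 0.2666]
tool_rot: [-0.574, 0.819, -0.0, 0.0]
force: [-2.2, -0.2, 5.2]
finger_gap: 0.249
t: 118.8
tcp_pos: [0.6259, -0.0477, 0.2666]
tool_rot: [-0.415, 0.91, -0.0, -0.0]
force: [-1.7, -0.5, 5.8]
finger_gap: 0.249
[ 0.62590128 -0.04769199  0.26660232] -130.9265102386789 [-1.67978037 -0.46174584  5.76431024] [-0.1204585   0.59452147  0.08311324]
```

```bash
python3 -m jog '[[[0,0,0,-2],[0,0,0,-1],[0,0,0,0],[0,0,6,0],[0,0,12,0],[0,0,16,0],[0,0,16,0],[0,0,6,0]]]'
python3 -m jog '[[[-8.2,8.9,0,7],[-8.2,8.9,0,7],[-8.2,8.9,0,7],[-8.2,8.9,0,7],[-8.2,8.9,0,7],[-8.2,8.9,0,7],[0,0,0,7.5],[0,0,0,0]]]'
python3 -m jog '[[[0,0,0,0],[0,0,0,0],[0,0,0,0],[0,0,0,0],[0,0,0,0],[0,0,0,0],[0,0,0,0],[0,0,0,0]]]' | head -2
python3 - <<'E'
from hexm import *
im,c=snap('wrist','w24'); s=manip.sense(); print(s['tcp_pos'],Rn.from_quat(s['tool_rot']).as_euler('xyz',degrees=True)[2])
run(im,c)
E
```

```text
t: 119.8
tcp_pos: [0.6264, -0.0476, 0.3249]
tool_rot: [-0.391, 0.92, -0.001, 0.002]
force: [0.2, 0.1, -2.4]
finger_gap: 0.247
t: 120.8
tcp_pos: [0.5766, 0.006, 0.3226]
tool_rot: [0.74, -0.673, 0.0, -0.0]
force: [-0.5, -0.2, -0.7]
finger_gap: 0.246
t: 121.8
tcp_pos: [0.5768, 0.0058, 0.322]
[0.57673256 0.0058325  0.32200567] -84.49021131524093
L [[3.49, 44.0, 13.75, -0.5, -0.5], [3.48, 43.0, 13.75, -0.5, -0.5], [3.46, 44.0, 13.5, 0.0, -0.5], [3.46, 45.0, 13.5, 0.0, -0.5]]
R [[3.91, 35.0, 13.75, 0.0, 0.0], [3.89, 34.0, 13.75, 0.0, 0.0], [3.89, 36.0, 13.75, 0.0, 0.0], [3.85, 33.0, 13.75, 0.0, 0.0]]
```

The right socket now reads 35°, against 34° at the stop, so lifting straight off the stop works. Next is the left screw: in at 43.7°, slacken, tighten, lift straight off.

```bash
python3 -m jog '[[[12.4,14.2,0,-5.5],[12.4,14.2,0,-5.5],[12.4,14.2,0,-5.5],[12.3,14.2,0,-5.5],[0,0,0,0],[0,0,-14,0],[0,0,-14,0],[0,0,0,0]]]'
python3 -m jog '[[[0,0,-4,0],[0,0,-4,0],[0,0,-4,0],[0,0,-4,0],[0,0,-4,0],[0,0,-4,0],[0,0,-2,0],[0,0,-1.5,0]]]'
python3 -m jog '[[[0,0,-0.5,0],[0,0,0,0],[0,0,0,0],[0,0,0,0],[0,0,0,0],[0,0,0,0],[0,0,0,0],[0,0,0,0]]]'
python3 -c "
from h import *
s=manip.sense();print(s['tcp_pos'],Rn.from_quat(s['tool_rot']).as_euler('xyz',degrees=True)[2],s['force'],s['ft_torque'])"
```

```text
t: 122.85
tcp_pos: [0.6251, 0.0622, 0.2918]
tool_rot: [-0.598, 0.801, 0.002, -0.002]
force: [-0.4, 0.0, -2.3]
finger_gap: 0.246
t: 123.85
tcp_pos: [0.6263, 0.0626, 0.2666]
tool_rot: [-0.598, 0.801, -0.0, 0.0]
force: [-1.3, -0.4, 4.9]
finger_gap: 0.249
t: 124.85
tcp_pos: [0.6263, 0.0626, 0.2666]
tool_rot: [-0.598, 0.801, -0.0, 0.0]
force: [-1.8, 0.4, 6.3]
finger_gap: 0.244
[0.62631429 0.06261687 0.26659563] -106.48953817318461 [-1.82727319  0.37106112  6.27818049] [-3.75912771e-04  3.84205874e-01 -2.98643785e-02]
```

```bash
python3 -m jog '[[[0,0,0,9],[0,0,0,10],[0,0,0,10],[0,0,0,10],[0,0,0,10],[0,0,0,10],[0,0,0,10],[0,0,0,10]]]'
python3 -m jog '[[[0,0,0,5],[0,0,0,4],[0,0,0,2],[0,0,0,0],[0,0,0,0],[0,0,0,0],[0,0,0,0],[0,0,0,0]]]'
python3 -c "
from h import *
s=manip.sense();print(s['tcp_pos'],Rn.from_quat(s['tool_rot']).as_euler('xyz',degrees=True)[2],s['force'],s['ft_torque'])
im,c=snap('side','s25')
for a,ce,r,p in blobs(mask(im,'blue'),30):
    m,ang,L=axis(c,p,.05); print(a,ce.round(1),(m*1e3).round(1),round(ang,1),round(L*1e3))
"
```

```text
t: 125.85
tcp_pos: [0.6261, 0.0628, 0.2666]
tool_rot: [0.972, -0.235, -0.0, -0.0]
force: [-3.2, -0.2, 6.2]
finger_gap: 0.248
t: 126.85
tcp_pos: [0.6261, 0.0628, 0.2666]
tool_rot: [0.99, -0.144, -0.0, -0.0]
force: [-3.2, 0.6, 6.0]
finger_gap: 0.245
[0.6260553  0.06278608 0.26659212] -16.510516512566152 [-3.19760937  0.61699722  5.98761497] [0.0790863  0.60688496 0.00110935]
155 [402.2 215.4] [578.4 -14.4] 84.3 131
```

```bash
python3 -m jog '[[[0,0,0,-9],[0,0,0,-10],[0,0,0,-10],[0,0,0,-10],[0,0,0,-10],[0,0,0,-10],[0,0,0,-10],[0,0,0,-10]]]'
python3 -m jog '[[[0,0,0,-10],[0,0,0,-10],[0,0,0,-8],[0,0,0,-5],[0,0,0,-2],[0,0,0,0],[0,0,0,0],[0,0,0,0]]]'
python3 -c "
from h import *
s=manip.sense();print(s['tcp_pos'],Rn.from_quat(s['tool_rot']).as_euler('xyz',degrees=True)[2],s['force'],s['ft_torque'])"
python3 -m jog '[[[0,0,0,-2],[0,0,0,0],[0,0,0,0],[0,0,0,0],[0,0,0,0],[0,0,0,0],[0,0,0,0],[0,0,0,0]]]' >/dev/null
python3 -c "
from h import *
s=manip.sense();print(s['tcp_pos'],Rn.from_quat(s['tool_rot']).as_euler('xyz',degrees=True)[2],s['force'],s['ft_torque'])"
```

```text
t: 127.9
tcp_pos: [0.6262, 0.0625, 0.2666]
tool_rot: [-0.671, 0.742, -0.0, -0.0]
force: [-1.9, -0.0, 5.7]
finger_gap: 0.248
t: 128.9
tcp_pos: [0.6261, 0.0625, 0.2666]
tool_rot: [-0.419, 0.908, -0.0, -0.0]
force: [-2.4, -0.9, 6.3]
finger_gap: 0.244
[0.62605499 0.06245615 0.26660728] -130.44377423370162 [-2.388698   -0.93539181  6.33903984] [-0.10197281  0.56458706  0.21053587]
[0.62607402 0.06245314 0.26658318] -132.42203905955338 [-1.98939882 -0.36031158  6.40238008] [-0.15940833  0.6021376   0.12370729]
```

```bash
python3 -m jog '[[[0,0,0,-2],[0,0,0,0],[0,0,0,0],[0,0,6,0],[0,0,12,0],[0,0,16,0],[0,0,16,0],[0,0,6,0]]]'
python3 -m jog '[[[-8.2,-9.5,0,7],[-8.2,-9.5,0,7],[-8.2,-9.5,0,7],[-8.2,-9.5,0,7],[-8.2,-9.5,0,7],[-8.2,-9.5,0,7],[0,0,0,8],[0,0,0,0]]]'
python3 -m jog '[[[0,0,0,0],[0,0,0,0],[0,0,0,0],[0,0,0,0],[0,0,0,0],[0,0,0,0],[0,0,0,0],[0,0,0,0]]]' | head -2
python3 - <<'E'
from hexm import *
im,c=snap('wrist','w26'); s=manip.sense(); print(s['tcp_pos'],Rn.from_quat(s['tool_rot']).as_euler('xyz',degrees=True)[2])
run(im,c)
E
```

```text
t: 130.9
tcp_pos: [0.6267, 0.0627, 0.325]
tool_rot: [-0.387, 0.922, -0.001, 0.002]
force: [-0.1, -0.4, -2.5]
finger_gap: 0.243
t: 131.9
tcp_pos: [0.5769, 0.0055, 0.3226]
tool_rot: [0.74, -0.673, 0.0, -0.0]
force: [0.5, 0.4, -1.7]
finger_gap: 0.25
t: 132.9
tcp_pos: [0.5771, 0.0056, 0.322]
[0.57704072 0.00561581 0.32199767] -84.49236147569198
L [[3.55, 35.0, 13.75, -0.5, -0.5], [3.55, 34.0, 13.75, -0.5, -0.5], [3.53, 35.0, 13.5, 0.0, -0.5], [3.53, 36.0, 13.75, -0.5, -0.5]]
R [[4.06, 34.0, 13.75, 0.0, 0.0], [4.06, 33.0, 13.75, 0.0, 0.0], [4.04, 35.0, 13.75, 0.0, 0.0], [4.0, 36.0, 13.75, 0.0, 0.0]]
```

Both sockets read 34–35°, which is about 1.49 rad. Hanging the key.

```bash
python3 -m jog '[[[0,-22,8,0],[0,-24,4,0],[0,-24,0,0],[0,-24,0,0],[0,-24,0,0],[0,-24,0,0],[0.4,-20,0,0.3],[0,-7,0,0.2]]]'
python3 -m jog '[[[0,0,0,0],[0,0,0,0],[0,0,0,0],[0,0,-14,0],[0,0,-14,0],[0,0,-14,0],[0,0,0,0],[0,0,0,0]]]'
python3 -m jog '[[[0,0,-10,0],[0,0,-10,0],[0,0,-8,0],[0,0,-5,0],[0,0,-3,0],[0,0,-2,0],[0,0,0,0],[0,0,0,0]]]'
```

```text
t: 133.95
tcp_pos: [0.5775, -0.1646, 0.334]
tool_rot: [0.743, -0.669, 0.0, -0.0]
force: [0.9, 0.4, -2.1]
finger_gap: 0.246
t: 134.95
tcp_pos: [0.5776, -0.1635, 0.2918]
tool_rot: [0.743, -0.669, -0.0, 0.0]
force: [-0.0, -0.5, -1.8]
finger_gap: 0.244
t: 135.95
tcp_pos: [0.5775, -0.1634, 0.2543]
tool_rot: [0.743, -0.669, 0.0, -0.0]
force: [-0.0, -0.4, -1.4]
finger_gap: 0.246
```

```bash
python3 -m jog '[[[0,0,-1,0],[0,0,0,0],[0,0,0,0],[0,0,0,0],[0,0,0,0],[0,0,0,0],[0,0,0,0],[0,0,0,0]]]'
python3 -m jog '[[[0,0,0,0],[0,0,0,0],[0,0,0,0],[0,0,0,0],[0,0,0,0],[0,0,0,0],[0,0,0,0],[0,0,0,0]]]' 70
python3 -m jog '[[[0,0,5,0],[0,0,15,0],[0,0,30,0],[0,0,40,0],[0,0,45,0],[0,0,20,0],[0,20,0,0],[0,20,0,0]]]'
python3 -m jog '[[[4,20,0,0],[4,20,0,0],[4,20,0,0],[4,20,0,0],[4,15,0,0],[0,0,0,0],[0,0,0,0],[0,0,0,0]]]' 100
python3 - <<'E'
from hexm import *
dot((.577,-.163),.107,'d27')
im,c=snap('wrist','w27')
for a,ce,r,p in blobs(mask(im,'purple'),150):
    m,ang,L=axis(c,p,.048); print('bar',(m*1e3).round(1),round(ang,1),round(L*1e3))
run(im,c)
q=(462,220)
for n in('top','side'):
    im,c=snap(n,n+'27'); 
    for a,ce,r,p in blobs(mask(im,'orange'),200):
        m,ang,L=axis(c,p,.102); print(n,'key',a,ce.round(1),(m*1e3).round(1),round(ang,1),round(L*1e3))
    b0=cv2.cvtColor(cv2.imread(f'pics/{n}0.png'),cv2.COLOR_BGR2RGB)
    for a,ce,r,p in blobs(mask(im,'yellow'),60): print(n,'yellow',a,ce.round(1))
    for a,ce,r,p in blobs(mask(b0,'yellow'),60): print(n,'yellow0',a,ce.round(1))
E
```

```text
t: 136.95
tcp_pos: [0.5774, -0.1634, 0.253]
tool_rot: [0.743, -0.669, -0.0, -0.0]
force: [0.1, -0.3, -2.0]
finger_gap: 0.243
t: 137.95
tcp_pos: [0.5775, -0.1634, 0.253]
tool_rot: [0.743, -0.669, -0.0, -0.0]
force: [-0.8, 0.2, 0.6]
finger_gap: 0.703
t: 138.95
tcp_pos: [0.5768, -0.1217, 0.4075]
tool_rot: [0.743, -0.669, -0.001, 0.0]
force: [0.7, -0.5, -0.0]
finger_gap: 0.701
t: 139.95
tcp_pos: [0.5974, -0.0291, 0.408]
tool_rot: [0.743, -0.669, 0.0, 0.0]
force: [-0.8, 0.5, 0.1]
finger_gap: 1.001
tcp [597.39270354 -29.09455716 408.0352697 ] yaw -84.05058906632661 exp [461.75474515 221.94169859]
dot [14 14  8  6 27] [462.7037037  221.66666667] [ 577.36190629 -163.80796366  107.        ]
bar [520.6  62. ] -178.9 106
bar [518.    7.4] 179.4 110
bar [517.5 -48.6] -180.0 106
L [[3.31, 33.0, 13.75, 0.0, -0.5], [3.3, 32.0, 13.75, 0.0, -0.5], [3.29, 34.0, 13.75, 0.0, -0.5], [3.27, 31.0, 13.75, 0.0, -0.5]]
R [[3.38, 33.0, 13.75, 0.0, -0.5], [3.38, 34.0, 13.75, 0.0, -0.5], [3.38, 35.0, 13.75, 0.0, -0.5], [3.36, 34.0, 13.75, 0.0, 0.0]]
top yellow0 112 [408.8 263.9]
top yellow0 520 [351.3 275.2]
side key 243 [454.2 232.8] [ 566.9 -168.1] -173.8 123
side yellow 70 [449.3 234. ]
side yellow 637 [317.7 275.2]
side yellow 528 [376.5 290.8]
side yellow0 631 [317.4 274.6]
side yellow0 465 [376.2 289.7]
```

```bash
python3 -c "
from station import manip
print(manip.sign_off())"
```

```text
the job is handed in; nothing more can be done
None
```

I slackened both screws with the key, laid all three purple bars in the cradles at a 35 N grip setting, tightened both screws again and hung the key back. The job is handed in at about 140 s; no verdict was reported.

**Last checks**
- **Bars:** they lie at about (521, 62), (518, 7) and (518, −49) mm, within about 2 mm lengthwise of the cradle centres and about 1° of the fixture axis.
- **Screws:** both sockets read 33–35° from the wrist camera, against about 34° at the stop, so roughly 1.5 rad.
- **Key:** the dot on its handle is within about 1 mm of where it first hung, and the gripper is open and clear of everything.
- **Bystanders:** the wax block showed no movement beyond 1–2 pixels. I did not measure the matchbox or tumbler at the end, but the arm never went near them.

**One check failed and was mended.** After the first tightening, both screws read only about 1.3 rad, although the torque had shown the stops. Turning the key back before lifting it out had dragged the screws slack. I retightened the right screw and lifted the key straight off its stop, then slackened and tightened the left one again in full. That repeats the second-screw steps in case the right screw had been under 1.35 rad the first time.

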